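# Load the empty spool on the tape winder

## Task

Load the empty spool from the sloped stand onto the winder spindle that has no spool: take the retaining cap off that spindle and put it aside, lower the spool (do not drop it) fully down onto its rubber disc, and put the cap back over the spindle on top of the spool. Leave the spool that is already loaded and the bottle, jar and cardboard box where they are.

Things in the scene. Friction and masses are not known exactly. Their poses are not given: they have to be found in the camera images.
- winder: Tape winder, fixed to the bench: a brown-red box 140 x 280 mm, 38 mm high, with two upright steel spindles 150 mm apart along its y axis, each on a black rubber disc 92 mm across. Origin under the centre of the box, z up, x away from the robot at yaw 0.
- spindle_a (a point): On the axis of the winder's +y spindle, on top of the rubber disc where a spool sits (44 mm above the bench); z up. Both spindles are 16 mm in diameter and rise 110 mm above this point, the last 10 mm tapering to 8 mm. At the start one spindle carries the loaded spool and the other only the cap; which is which varies.
- spindle_b (a point): The same for the spindle on the winder's -y side.
- loaded_spool: The spool already loaded on one spindle: grey plastic, same shape as the empty one, with its own black cap on top (135 mm high in all). Loose on its spindle. Origin at the centre of its underside, z up along its axis. Not to be moved.
- cap: Loose black ribbed retaining cap: a cylinder 44 mm in diameter (45 mm over the ribs), 50 mm high, with a blind hole 22 mm in diameter and 34 mm deep from below. At the start it is parked on the free spindle, hanging on the spindle's tip, its underside 76 mm above the spindle's point. Origin at the centre of its underside, z up along its axis.
- spool: The empty spool to load: grey plastic, two flanges 96 mm across, 5 mm thick (undersides at 0 and 50 mm) on a hub 40 mm across and 85 mm long, whose neck rises 30 mm above the upper flange; through bore 22 mm. Origin at the centre of its underside, z along its axis to the neck. Starts on the sloped face, bore on the stub, axis 25 degrees from vertical, neck towards the robot.
- stand: Loading stand, fixed: base plate 130 x 260 mm, 10 mm thick, with a sloped aluminium face on its -y side and a flat round rubber pad on its +y side, 140 mm apart. Origin under the centre of the plate, x away from the robot at yaw 0.
- stub (a point): Centre of the sloped face, 60 mm above the bench, where a steel stub 18 mm in diameter and 26 mm long stands square to the face, leaning 25 degrees towards the robot (the stand's -x). The spool's underside rests there.
- pad (a point): Centre of the top of the stand's rubber pad (84 mm across, 14 mm above the bench): a free place to put the cap down.
- wash_bottle: Bystander: white bottle 60 mm in diameter, 110 mm high, standing behind the winder. Origin at the centre of its underside.
- jar: Bystander: brown jar 56 mm in diameter, 70 mm high, standing behind the winder. Origin at the centre of its underside.
- board_box: Bystander: cardboard box 90 x 130 x 35 mm, lying in front of the stand. Origin at the centre of its underside.

How it is judged:
On the way, in this order (a step that is already met when the one before it is completed fails the run):
1. The cap is taken off and put down: released, upright and at rest, lower than 60 mm above the bench (on the stand's pad or the bench), at least 80 mm from both spindles (horizontal distance between cap and spindle_a above 0.08 m and horizontal distance between cap and spindle_b above 0.08 m and height (world z) of cap below 0.06 m and angle between cap's own z axis and vertical below 0.15 rad and contact force between the fingers and cap below 0.3 N and linear speed of cap below 0.03 m/s), for 0.2 s.
2. The empty spool sits on the spindle that had no spool, fully down on its rubber disc (within 5 mm), upright, neck up, and released (((horizontal distance between spool and spindle_a below 0.007 m and z of spool in the frame of spindle_a between -0.005 and 0.005 m and angle between spool's own z axis and vertical below 0.1 rad) or (horizontal distance between spool and spindle_b below 0.007 m and z of spool in the frame of spindle_b between -0.005 and 0.005 m and angle between spool's own z axis and vertical below 0.1 rad)) and contact force between the fingers and spool below 0.3 N), for 0.2 s.
At the end, for the whole second after the job is handed in: The empty spool is down on the spindle that had none (within 5 mm, 7 mm of its axis), neck up; the cap is over that spindle, resting on the neck (within 6 mm, 8 mm of the axis); both upright within 0.1 rad; the loaded spool is down on its own spindle; all released, at rest ((((horizontal distance between spool and spindle_a below 0.007 m and z of spool in the frame of spindle_a between -0.005 and 0.005 m and angle between spool's own z axis and vertical below 0.1 rad) and (horizontal distance between cap and spindle_a below 0.008 m and z of cap in the frame of spindle_a between 0.079 and 0.091 m and angle between cap's own z axis and vertical below 0.1 rad)) or ((horizontal distance between spool and spindle_b below 0.007 m and z of spool in the frame of spindle_b between -0.005 and 0.005 m and angle between spool's own z axis and vertical below 0.1 rad) and (horizontal distance between cap and spindle_b below 0.008 m and z of cap in the frame of spindle_b between 0.079 and 0.091 m and angle between cap's own z axis and vertical below 0.1 rad))) and ((horizontal distance between loaded_spool and spindle_a below 0.007 m and z of loaded_spool in the frame of spindle_a between -0.005 and 0.005 m and angle between loaded_spool's own z axis and vertical below 0.1 rad) or (horizontal distance between loaded_spool and spindle_b below 0.007 m and z of loaded_spool in the frame of spindle_b between -0.005 and 0.005 m and angle between loaded_spool's own z axis and vertical below 0.1 rad)) and linear speed of each of spool, cap, loaded_spool below 0.03 m/s and contact force between the fingers and spool below 0.3 N and contact force between the fingers and cap below 0.3 N and contact force between the fingers and loaded_spool below 0.3 N); the robot touches nothing.
It fails at once if The loaded spool is moved by more than 15 mm (distance of loaded_spool from where it was at the start of the episode above 0.015 m).
It fails at once if The empty spool is let go, once off the stand's stub, while its underside is more than 20 mm above the winder's disc (64 mm above the bench) (distance between spool and stub above 0.06 m and height (world z) of spool above 0.064 m and contact force between the fingers and spool below 0.2 N).
It fails at once if The bottle, the jar or the cardboard box is moved by more than 30 mm or tipped (distance of any of wash_bottle, jar, board_box from where it was at the start of the episode above 0.03 m or angle between any of wash_bottle, jar, board_box's own z axis and vertical above 0.5 rad).
It also fails if it takes over 72 s, if anything falls off the work surface, if the arm or the gripper's body presses on something with over 40 N, if the wrist force passes 120 N, or if a joint passes its speed limit or range.

## Robot

A 7-joint arm with a two-finger parallel gripper is mounted at the origin on the work surface. World frame = base frame: x ahead of the robot, y to its left, z up, the work surface at z = 0. Lengths are in m, angles in rad, forces in N, time in s.
With the tool pointing down it reaches from about 0.425 to 0.875 m from the base axis. Payload 4.7 kg.
Tool frame: the origin (TCP) lies at the very end of the fingers, on their centre line; the grasp point (between the pads) lies behind it (ctrl.tcp_to_grasp is the y of the grasp point in the tool frame, in m); y points along the fingers, x is the direction in which the jaws open and shut, and the axes are right-handed (so a half turn about y gives the same grasp; the last joint's range is limited). The gripper opens to 87 mm and grips with 3 to 60 N. Pads are 19 mm wide; open, the fingers measure 117 mm over their backs; the gripper's body (75 mm by 190 mm) begins 51 mm behind the grasp point.
Start: joints at [-1.27, 0.321, -0.07, 1.45, 0.023, 1.371, -0.057], TCP at [0.184, 0.623, 0.223] pointing down, gripper open.
Joint ranges: [-2.86, 2.86], [-0.3, 2.09], [-1.38, 1.24], [0.06, 2.45], [-1.56, 4.7], [0.09, 2.05], [-2.69, 2.69]. Speed limits (rad/s): [2.57, 2.57, 3.14, 3.14, 3.14, 3.14, 3.14].

## Interface

Orientations are given as a rotation vector (axis times angle).
In Python, from bench import ctrl, get_image, workorder gives the robot as it stands.
- The arm moves only by the tool drive_tool, never from a script. Its argument "increments" is text: rows parted by semicolons, each of 5 numbers parted by spaces: the shift along the tool's x, y, z in mm, then the turn about the tool's y in degrees, then the closure in counts, from 0 (fully open) to 255 (shut). In form: tx ty tz yaw fingers; .... A call has 1 to 20 rows; each row shifts and turns the commanded pose from where the row before left it, along the tool's axes as they then stand; what a row does not reach is not made up. A row lasts 1/8 s, in which the tool goes at most 62.5 mm and 10.7 degrees, less where a joint would pass 70% of its speed; a pose out of reach is approached as far as the arm can. A call is refused whole if a number of a shift passes 62.5 or a number of a turn 10.7, either way. A call with a gripper value outside its range is refused whole. The fingers move at their own pace and stop on an object; "squeeze" is the grip in N (left out, the last holds). Time passes only in rows, so rows that do not move let the fingers close. It gives the time, the measured TCP pose, the force and the opening at its end, in the units of the state.
- ctrl.get_state(): the state, without advancing time (a new reading comes with each control period).
- get_image(name): name is "scene" or "side" or "wrist"; returns a dict with "img" (420x560x3 uint8, red, green, blue), "mtx" (3x3 intrinsics, pixels), "camera_from_world" (4x4, takes a point from world to camera coordinates). Camera axes: x right, y up, looking along -z (the intrinsics and any distortion apply to the point x, -y, -z); pixel columns grow to the right and rows downward; lengths in m; the calibration is good to about 2 mm. A picture is of the moment at which its call begins. There is no depth.
- workorder.close_job(): hands the job in, once; it reports no verdict.
The state is a dict: "time": time; "joint_positions": joint angles; "qd": joint speeds; "joint_torque": joint torques, N m; "position": TCP position; "tool_rot": TCP orientation; "ft_force": force on the tool from outside, world axes, zero at the start; "torque": the same for the moment, N m; "grip_width": opening from 0.0 (shut) to 1.0 (fully open).
Only numpy, scipy, OpenCV 4.12 (cv2) and the standard library are available. Lean on these libraries where they do the work, as an engineer would, in place of code of your own. Each camera call takes 0.05 s, during which the arm holds its last target.

## Working session

There is one attempt and no reset: what is moved stays moved. The work goes in short steps, Python scripts to look and compute and a tool call to move; the robot and the scene stay as the last step left them, time stands still between calls to the robot, and variables do not carry over. Pictures are saved under pics/ and viewed, and the job is handed in when it is done.

Besides the shell and the picture viewer there is one more tool, called after "Emit:" as a command line: name --argument value ..., lists and objects as JSON in quotes. drive_tool: Moves the arm, as the interface text tells. Its arguments: {"type":"object","properties":{"increments":{"type":"string"},"squeeze":{"type":"number"}},"required":["increments"]}

```bash
ls; mkdir -p pics; python3 - <<'E'
from bench import ctrl,get_image,workorder
import cv2,json,numpy as np
print(ctrl.get_state(), ctrl.tcp_to_grasp)
for n in ["scene","side","wrist"]:
    d=get_image(n); cv2.imwrite(f"pics/{n}0.png",d["img"][:,:,::-1]); print(n,d["mtx"].tolist(),d["camera_from_world"].round(4).tolist(),[k for k in d])
E
```

```text
pics
{'time': 0.0, 'joint_positions': array([-1.26986606,  0.32183053, -0.07009815,  1.45168151,  0.02258831,
        1.37080515, -0.05686991]), 'qd': array([ 1.26718880e-03,  1.06906699e-03,  7.13271146e-04,  4.04589298e-04,
        1.49723831e-03,  5.12427236e-05, -2.96585265e-03]), 'joint_torque': array([ 2.12159898e-04, -4.91293752e+01, -4.03812155e-01, -3.12521875e+01,
       -6.38491334e-02,  4.38717962e-02,  1.94407862e-04]), 'position': array([0.1837711 , 0.62289522, 0.22145347]), 'tool_rot': array([-1.33257448, -0.99433849,  0.99683269]), 'ft_force': array([-0.92304321,  0.2739636 , -1.44055907]), 'torque': array([-0.07559427, -0.02042424, -0.00228858]), 'grip_width': 0.9945180627645931} -0.0187
scene [[447.486960882425, 0.0, 287.43984045524604], [0.0, 447.486960882425, 213.13831634080776], [0.0, 0.0, 1.0]] [[0.5453, 0.8382, 0.0051, -0.3261], [-0.6082, 0.3915, 0.6905, 0.2757], [0.5768, -0.3797, 0.7233, -1.1693], [0.0, 0.0, 0.0, 1.0]] ['img', 'mtx', 'camera_from_world']
side [[397.379680265438, 0.0, 268.75572557031137], [0.0, 397.379680265438, 209.10271165122248], [0.0, 0.0, 1.0]] [[0.9981, -0.0583, -0.0216, -0.5372], [0.0497, 0.5401, 0.8401, -0.128], [-0.0373, -0.8396, 0.5419, -0.7949], [0.0, 0.0, 0.0, 1.0]] ['img', 'mtx', 'camera_from_world']
wrist [[327.78725640269727, 0.0, 281.542165575033], [0.0, 327.78725640269727, 209.72959608077443], [0.0, 0.0, 1.0]] [[0.2821, 0.9594, -0.0026, -0.649], [-0.9242, 0.271, -0.2692, 0.0325], [-0.2576, 0.0783, 0.9631, -0.3907], [0.0, 0.0, 0.0, 1.0]] ['img', 'mtx', 'camera_from_world']
```

View pics/scene0.png

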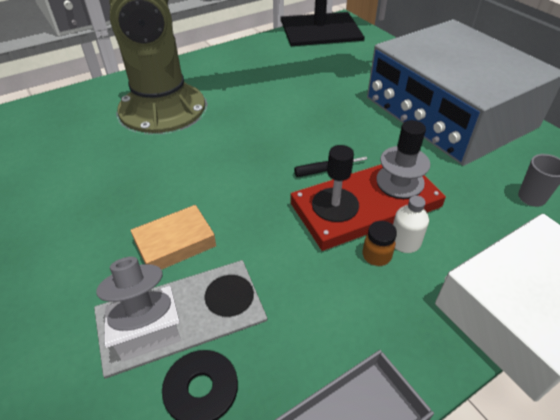

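View pics/side0.png

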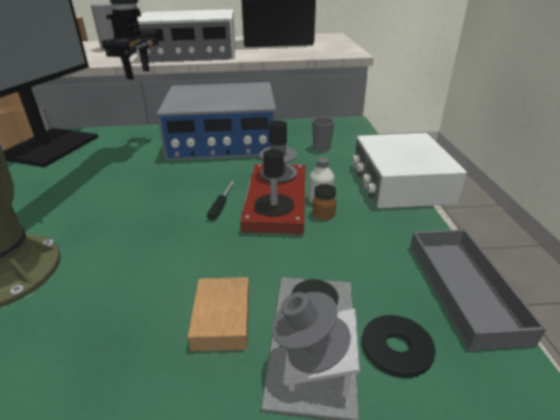

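View pics/wrist0.png

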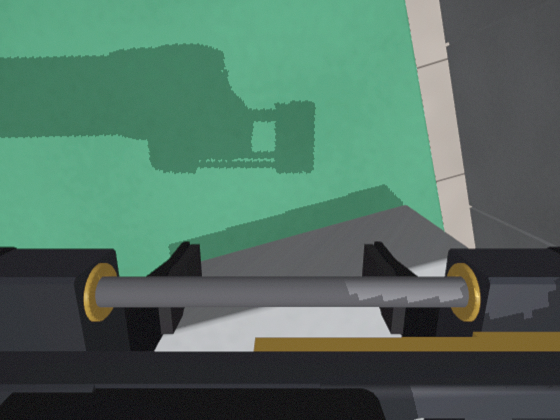

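The scene view shows the free spindle with the cap at about (340,165) and the loaded spool at (405,160). The tilted spool is at (130,290) with the pad at (229,294), and the box is at (173,237). The side view agrees. Next I'll measure them.

```bash
cat > h.py <<'E'
import numpy as np,cv2
from bench import ctrl,get_image,workorder
def ray(d,u,v):
    M=d["camera_from_world"];R=M[:3,:3];t=M[:3,3];K=d["mtx"]
    c=np.array([(u-K[0,2])/K[0,0],-(v-K[1,2])/K[1,1],-1.0])
    return -R.T@t,R.T@c
def onz(d,u,v,z):
    o,r=ray(d,u,v);return o+r*(z-o[2])/r[2]
def tri(*a):
    A=np.zeros((3,3));b=np.zeros(3)
    for d,u,v in a:
        o,r=ray(d,u,v);r/=np.linalg.norm(r);P=np.eye(3)-np.outer(r,r);A+=P;b+=P@o
    p=np.linalg.solve(A,b);return p
def proj(d,p):
    M=d["camera_from_world"];c=M[:3,:3]@np.asarray(p)+M[:3,3];K=d["mtx"]
    return K[0,0]*c[0]/-c[2]+K[0,2],K[1,1]*-c[1]/-c[2]+K[1,2]
def save(d,n,box=None,s=1):
    im=d["img"][:,:,::-1]
    if box: im=im[box[1]:box[3],box[0]:box[2]]
    cv2.imwrite(f"pics/{n}.png",cv2.resize(im,None,fx=s,fy=s,interpolation=cv2.INTER_CUBIC))
def blobs(mask,amin=60):
    n,l,s,c=cv2.connectedComponentsWithStats(mask.astype(np.uint8))
    return [(l==i,s[i],c[i]) for i in range(1,n) if s[i][4]>amin]
E
python3 - <<'E'
from h import *
S=get_image("scene");D=get_image("side")
np.savez("im0.npz",S=S["img"],D=D["img"])
save(S,"sc_w",(270,110,470,280),4);save(S,"sc_s",(80,200,280,370),4)
save(D,"sd_w",(200,110,360,240),5);save(D,"sd_s",(180,270,370,412),4)
for n,d in(("scene",S),("side",D)):
    h=cv2.cvtColor(d["img"],cv2.COLOR_RGB2HSV).astype(int)
    red=((h[...,0]<8)|(h[...,0]>172))&(h[...,1]>150)&(h[...,2]>50)
    blk=h[...,2]<45
    for nm,m in(("red",red),("blk",blk)):
        for b,s,c in blobs(m,150): print(n,nm,s,c.round(1))
E
```

```text
scene red [ 291  165  118   85 3942] [348.1 208.6]
scene red [419 176  26  36 445] [431.3 195.9]
scene blk [ 119    0   45   44 1422] [141.1  21.6]
scene blk [ 281    0   83   46 2219] [320.6  27.3]
scene blk [376  58  24  27 345] [387.7  71. ]
scene blk [406  77  27  28 405] [418.9  90.6]
scene blk [130  81  54  17 166] [156.2  92.3]
scene blk [439  98  32  31 486] [454.2 112.9]
scene blk [398 121  27  34 719] [410.9 137.3]
scene blk [295 146  58  35 984] [332.6 164.3]
scene blk [313 189  45  32 962] [334.6 205.7]
scene blk [368 222  28  24 535] [381.6 233.4]
scene blk [ 206  276   47   40 1455] [228.7 295.4]
scene blk [ 163  351   74   69 3357] [197.7 384.8]
side red [ 242  166   62   59 1647] [276.1 199.6]
side blk [ 243    0   72   46 3134] [277.9  21.8]
side blk [ 103    9   60   70 1566] [127.8  35.6]
side blk [203  27  23  12 267] [213.9  32.5]
side blk [171  28  24  12 269] [182.5  33.5]
side blk [   0   60   97  106 2954] [ 43.2 129.5]
side blk [242 118  26  11 257] [254.3 123.1]
side blk [167 121  27  12 278] [180.5 126.2]
side blk [205 120  26  11 264] [217.2 124.7]
side blk [269 123  17  22 336] [277.4 133.3]
side blk [264 151  20  26 454] [273.2 163.7]
side blk [256 199  21  16 193] [264.9 207.2]
side blk [  0 232  25  26 165] [ 13.5 245.8]
side blk [ 364  323   70   54 1416] [411.4 352. ]
```

```bash
python3 -c "
import cv2
for n in ['sc_w','sc_s','sd_w','sd_s']:
    print(cv2.imread(f'pics/{n}.png').shape)"
```

```text
(680, 800, 3)
(680, 800, 3)
(650, 800, 3)
(568, 760, 3)
```

View pics/sc_w.png

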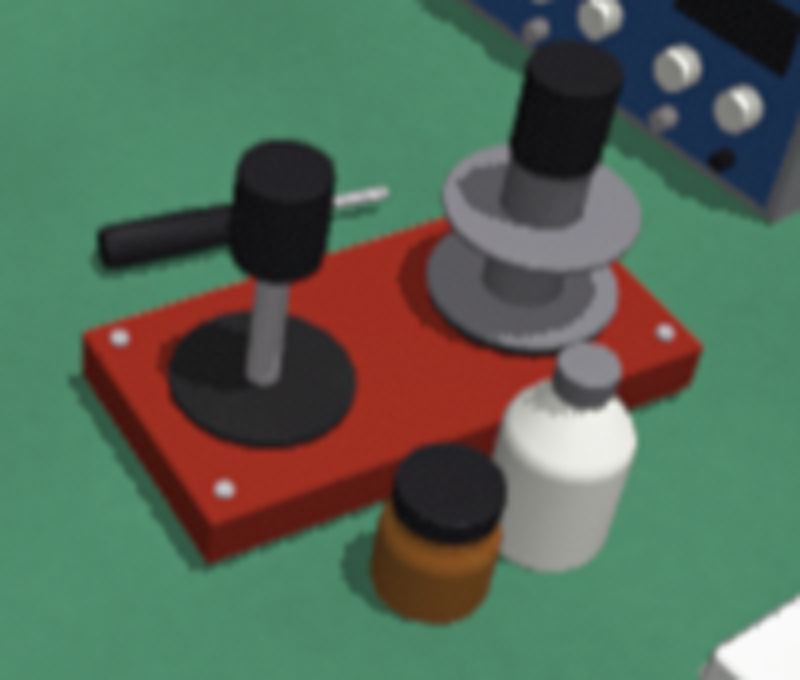

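View pics/sc_s.png

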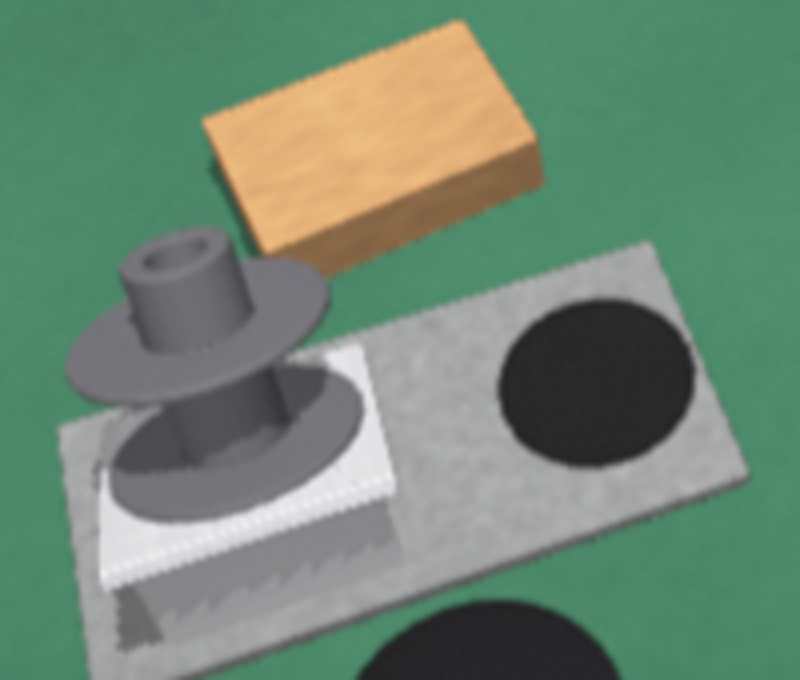

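View pics/sd_w.png

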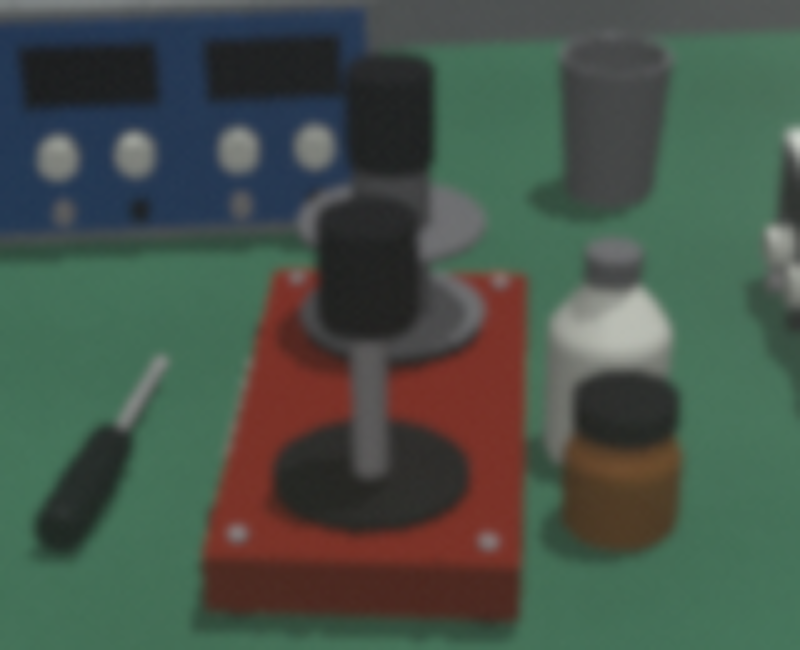

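View pics/sd_s.png

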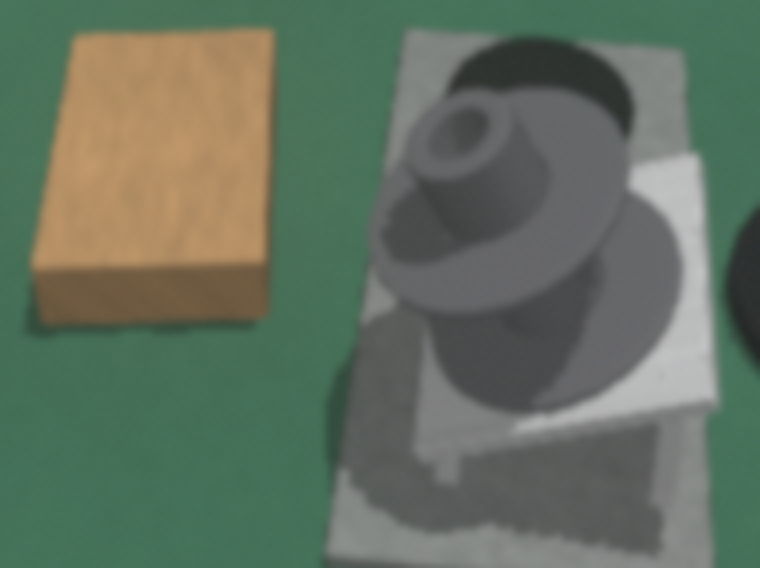

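```bash
python3 - <<'E'
from h import *
S=get_image("scene");D=get_image("side")
def sc(x,y,s=4,o=(270,110)):return x/s+o[0],y/s+o[1]
a=onz(S,*sc(84,335),.038);b=onz(S,*sc(212,526),.038);c=onz(S,*sc(702,347),.038)
print("winder corners",a,b,c,np.linalg.norm(a-b),np.linalg.norm(b-c))
print("ctr",(a+c)/2,"yaw",np.degrees(np.arctan2(*(c-b)[[1,0]]))-90)
sd=lambda x,y:sc(x,y,5,(200,110))
for n in((205,560),(518,560),(527,278),(272,273)):print("side corner",onz(D,*sd(*n),.038))
print("disc S",onz(S,*sc(262,379),.044),"disc D",onz(D,*sd(371,475),.044))
print("cap top tri",tri((S,*sc(285,172)),(D,*sd(369,218))), onz(S,*sc(285,172),.170),onz(D,*sd(369,218),.170))
print("spindle base",onz(S,*sc(262,378),.044),onz(D,*sd(370,474),.044))
print("loaded cap",tri((S,*sc(574,70)),(D,*sd(391,73))))
s2=lambda x,y:sc(x,y,4,(80,200)); d2=lambda x,y:sc(x,y,4,(180,270))
print("pad",onz(S,*s2(597,383),.014))
q=[onz(S,*s2(*p),.01) for p in((650,242),(748,476),(60,428))];print("stand corners",q)
print([onz(D,*d2(*p),.01) for p in((406,30),(685,50))])
print("neck top",tri((S,*s2(178,256)),(D,*d2(459,138))))
print("box",[onz(S,*s2(*p),.035) for p in((204,121),(462,20),(540,138),(268,254))])
print("jar",onz(S,*sc(449,490),.07),"bottle",onz(S,*sc(590,368),.11))
E
```

```text
winder corners [0.48533772 0.08157283 0.038     ] [0.62036225 0.06180694 0.038     ] [0.65857215 0.33509206 0.038     ] 0.13646360510608221 0.2759433901407842
ctr [0.57195493 0.20833245 0.038     ] yaw -7.959324466391138
side corner [0.48359374 0.08166792 0.038     ]
side corner [0.6183275  0.06958515 0.038     ]
side corner [0.65863551 0.3365121  0.038     ]
side corner [0.52032639 0.35671834 0.038     ]
disc S [0.56255135 0.13349282 0.044     ] disc D [0.55947101 0.13439015 0.044     ]
cap top tri [0.56096103 0.13411372 0.17082907] [0.56148817 0.13367857 0.17      ] [0.56067061 0.13813489 0.17      ]
spindle base [0.56200895 0.13390587 0.044     ] [0.55907667 0.13528432 0.044     ]
loaded cap [0.58154458 0.28267425 0.1782573 ]
pad [ 0.61561326 -0.12867252  0.014     ]
stand corners [array([ 0.55945428, -0.07222937,  0.01      ]), array([ 0.68597727, -0.0970161 ,  0.01      ]), array([ 0.51167419, -0.32528508,  0.01      ])]
[array([ 0.55857471, -0.06956987,  0.01      ]), array([ 0.68621339, -0.09356424,  0.01      ])]
neck top [ 0.56078023 -0.25877107  0.13499719]
box [array([ 0.40399485, -0.2191947 ,  0.035     ]), array([ 0.4083334 , -0.09099616,  0.035     ]), array([ 0.4973997 , -0.09340834,  0.035     ]), array([ 0.49337031, -0.22228875,  0.035     ])]
jar [0.68049057 0.14324048 0.07      ] bottle [0.68347587 0.21295748 0.11      ]
```

```bash
cat >> h.py <<'E'
from scipy.spatial.transform import Rotation as Ro
def tool(): 
    s=ctrl.get_state();return s["position"],Ro.from_rotvec(s["tool_rot"]).as_matrix(),s
def plan(target,jawdeg=None):
    "needed shift in tool axes mm and yaw about tool y (deg) to bring TCP to target, jaw axis to world angle"
    p,R,s=tool();d=R.T@(np.asarray(target)-p)*1000
    print("t",round(s["time"],2),"pos",p.round(4),"F",s["ft_force"].round(1),"w",round(s["grip_width"],3),"q",s["joint_positions"].round(2))
    a=np.degrees(np.arctan2(R[1,0],R[0,0]));print("jaw deg",round(a,1),"tooly",R[:,1].round(3),"toolz",R[:,2].round(3),"shift",d.round(1))
    if jawdeg is not None:
        k=-(jawdeg-a);k=(k+90)%180-90;print("yaw turn",round(k,1),"(tool y down)")
E
python3 - <<'E'
from h import *
plan([.561,.134,.24],-8)
E
```

```text
t 0.35 pos [0.1839 0.6233 0.2223] F [0.4 0.3 0.1] w 0.996 q [-1.27  0.32 -0.07  1.45  0.02  1.37 -0.06]
jaw deg 73.6 tooly [-0. -0. -1.] toolz [-0.959  0.283 -0.   ] shift [-362.7  -17.5 -500.2]
yaw turn 81.6 (tool y down)
```

Emit:
drive_tool --increments "0 -40 0 0 0;-20 -20 -28 0 0;-31 0 -43 0 0;-31 0 -43 0 0;-31 0 -43 0 0;-31 0 -43 0 0;-31 0 -43 0 0;-31 0 -43 0 0;-31 0 -43 0 0;-31 0 -43 0 0;-31 0 -43 0 0;-31 0 -43 0 0;-31 0 -43 5 0;0 0 0 10 0;0 0 0 10 0;0 0 0 10 0;0 0 0 10 0;0 0 0 10 0;0 0 0 5 0;0 0 0 0 0"

```text
time: 2.85
position: [0.5623, 0.1355, 0.2826]
tool_rot: [-1.563, -0.187, 0.187]
ft_force: [0.1, 1.1, -0.4]
grip_width: 0.998
```

```bash
python3 - <<'E'
from h import *
plan([.561,.134,.24],13.6)
W=get_image("wrist");save(W,"w1")
for p in([.561,.134,.17],[.561,.134,.044],[.5815,.2827,.179]):print(proj(W,p))
E
```

```text
t 2.85 pos [0.5623 0.1355 0.2826] F [ 0.1  1.1 -0.4] w 0.998 q [-0.7   0.15  0.47  1.56 -0.07  1.45  0.01]
jaw deg 13.6 tooly [ 0.  0. -1.] toolz [-0.236  0.972  0.   ] shift [-1.6 42.6 -1.2]
yaw turn 0.0 (tool y down)
(np.float64(280.50863677673016), np.float64(208.09391483417656))
(np.float64(280.8072951598939), np.float64(181.1570231398959))
(np.float64(356.09404790479215), np.float64(26.10230307761603))
```

View pics/w1.png

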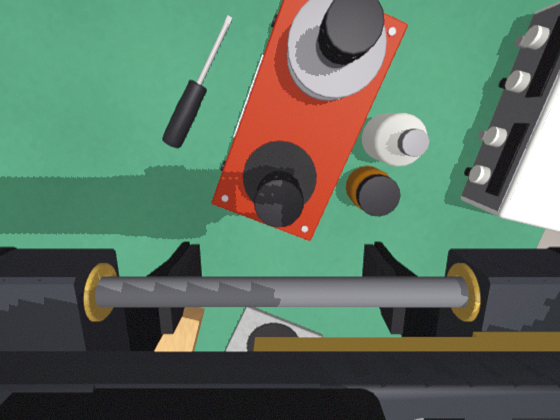

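```bash
python3 - <<'E'
from h import *
W=get_image("wrist");save(W,"w1b",(200,130,400,260),4)
for z,px in((.17,(278,199)),(.044,(280,177))):print(z,onz(W,*px,z))
print(ray(W,280,200)[0], W["camera_from_world"].round(3))
E
```

```text
0.17 [0.55698137 0.14137822 0.17      ]
0.044 [0.55880015 0.13881278 0.044     ]
[0.54398706 0.20737566 0.44438406] [[ 0.971  0.237  0.    -0.578]
 [-0.228  0.936 -0.27   0.05 ]
 [-0.064  0.262  0.963 -0.447]
 [ 0.     0.     0.     1.   ]]
```

View pics/w1b.png

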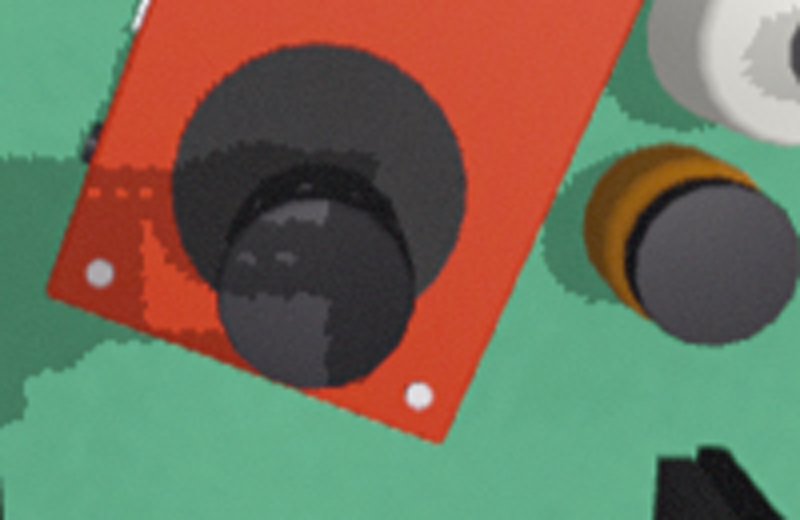

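```bash
python3 - <<'E'
from h import *
plan([.5595,.136,.140],13.6)
E
```

```text
t 2.95 pos [0.5623 0.1356 0.2826] F [ 0.3 -0.2  0.8] w 1.0 q [-0.7   0.15  0.47  1.56 -0.07  1.45  0.01]
jaw deg 13.7 tooly [ 0.  0. -1.] toolz [-0.236  0.972  0.   ] shift [ -2.6 142.6   1.1]
yaw turn 0.1 (tool y down)
```

Emit:
drive_tool --increments "-3 0 1 0 0;0 40 0 0 0;0 40 0 0 0;0 40 0 0 0;0 23 0 0 0;0 0 0 0 0;0 0 0 0 255;0 0 0 0 255;0 0 0 0 255;0 0 0 0 255;0 0 0 0 255;0 0 0 0 255;0 0 0 0 255;0 0 0 0 255" --squeeze 20

```text
time: 4.7
position: [0.5592, 0.1358, 0.1397]
tool_rot: [-1.563, -0.186, 0.186]
ft_force: [-0.5, 0.6, 1.2]
grip_width: 0.495
```

Emit:
drive_tool --increments "0 -10 0 0 255;0 -30 0 0 255;0 -40 0 0 255;0 -30 0 0 255;0 0 0 8 255;0 0 0 8 255;0 0 0 8 255;0 0 0 0 255"

```text
time: 5.7
position: [0.5591, 0.1357, 0.2499]
tool_rot: [-1.566, 0.142, -0.142]
ft_force: [0.3, 0.1, -1.4]
grip_width: 0.497
```

```bash
python3 - <<'E'
from h import *
plan([.6156,-.1287,.24],-11)
W=get_image("wrist");save(W,"w2");S=get_image("scene");save(S,"s2",(270,60,470,230),4)
E
```

```text
t 5.7 pos [0.5591 0.1357 0.2499] F [ 0.3  0.1 -1.4] w 0.497 q [-0.73  0.16  0.5   1.62 -0.08  1.39 -0.4 ]
jaw deg -10.3 tooly [ 0.  0. -1.] toolz [0.18  0.984 0.   ] shift [ 103.     9.9 -250. ]
yaw turn 0.7 (tool y down)
```

View pics/w2.png

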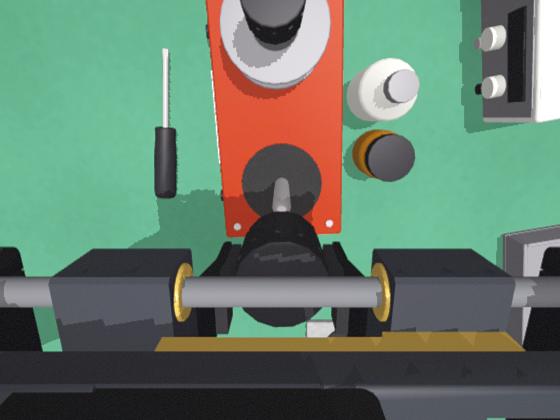

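View pics/s2.png

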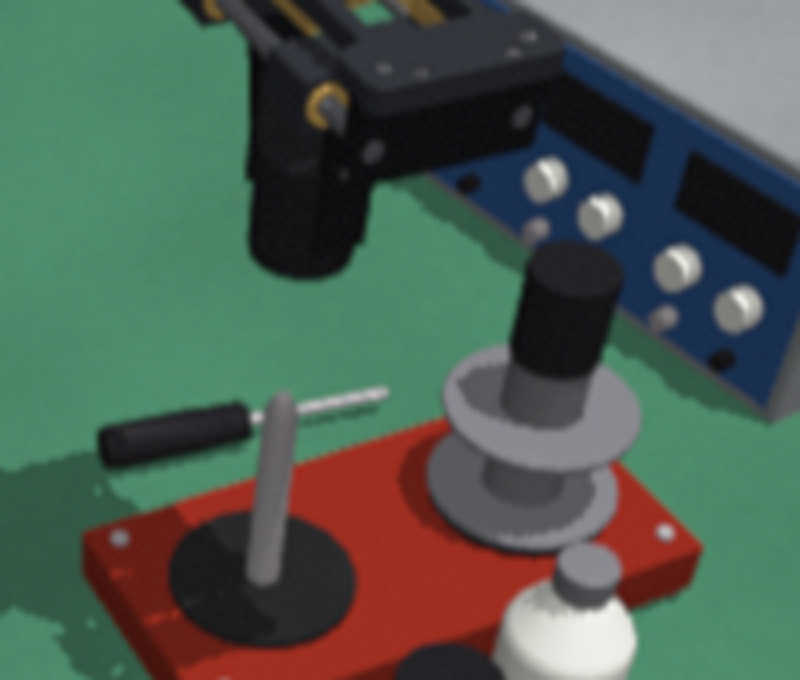

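Emit:
drive_tool --increments "17 0 -41 0 255;17 0 -42 0 255;17 0 -42 0 255;17 0 -42 0 255;17 0 -42 0 255;18 0 -41 0 255;0 0 0 0 255;0 50 0 0 255;0 50 0 0 255;0 50 0 0 255;0 40 0 0 255;0 18 0 0 255;0 4 0 0 255;0 2 0 0 255;0 0 0 0 255"

```text
time: 7.68
position: [0.6164, -0.1289, 0.0371]
tool_rot: [-1.566, 0.141, -0.145]
ft_force: [-1.2, -1.1, -1.0]
grip_width: 0.495
```

```bash
python3 - <<'E'
from h import *
plan([.6156,-.1287,.033],-11)
S=get_image("scene");save(S,"s3",(80,200,280,370),4)
E
```

```text
t 7.67 pos [ 0.6164 -0.1289  0.0371] F [-1.2 -1.1 -1. ] w 0.495 q [-0.32  0.48  0.61  1.72 -0.31  1.03  0.22]
jaw deg -10.4 tooly [ 0.003 -0.    -1.   ] toolz [0.181 0.984 0.   ] shift [-0.8  4.1  0.1]
yaw turn 0.6 (tool y down)
```

View pics/s3.png

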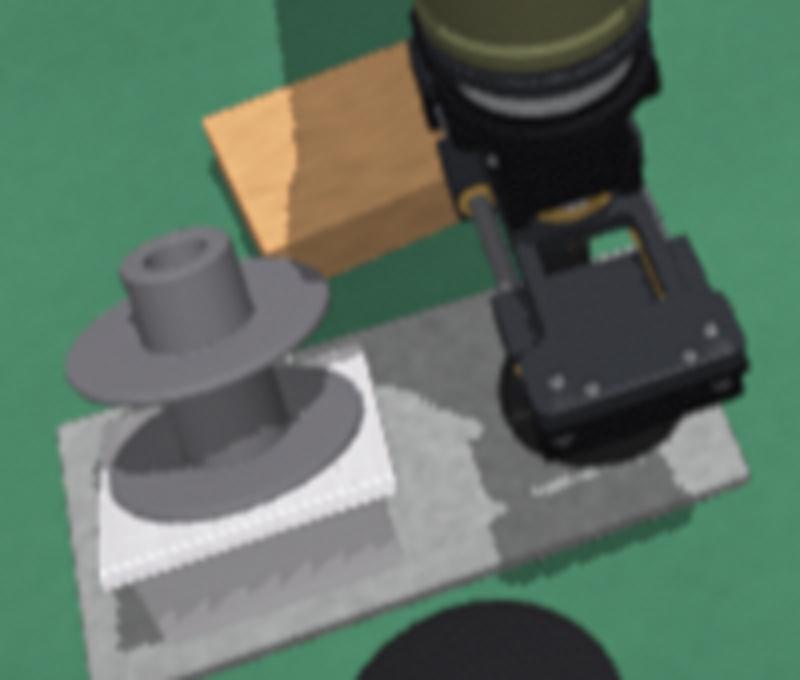

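Over the pad. I'll feel downward.

Emit:
drive_tool --increments "0 2 0 0 255;0 1.5 0 0 255;0 0 0 0 255"

```text
time: 8.1
position: [0.6158, -0.1288, 0.0337]
tool_rot: [-1.565, 0.142, -0.144]
ft_force: [-2.6, 0.5, 6.7]
grip_width: 0.491
```

Emit:
drive_tool --increments "0 0 0 0 120;0 0 0 0 0;0 0 0 0 0;0 0 0 0 0;0 -20 0 0 0;0 -50 0 0 0;0 -50 0 0 0;0 -60 0 0 0;0 0 0 0 0"

```text
time: 9.22
position: [0.6184, -0.1303, 0.2196]
tool_rot: [-1.566, 0.134, -0.153]
ft_force: [0.3, -0.2, -0.1]
grip_width: 0.997
```

```bash
python3 - <<'E'
from h import *
plan([.56,-.259,.21],79)
W=get_image("wrist");save(W,"w4")
S=get_image("scene");save(S,"s4",(80,200,280,370),4)
E
```

```text
t 9.22 pos [ 0.6184 -0.1303  0.2196] F [ 0.3 -0.2 -0.1] w 0.997 q [-0.37  0.31  0.67  1.54 -0.2   1.35  0.14]
jaw deg -10.5 tooly [ 0.012 -0.001 -1.   ] toolz [0.182 0.983 0.001] shift [ -34.2    9.  -137.2]
yaw turn -89.5 (tool y down)
```

View pics/w4.png

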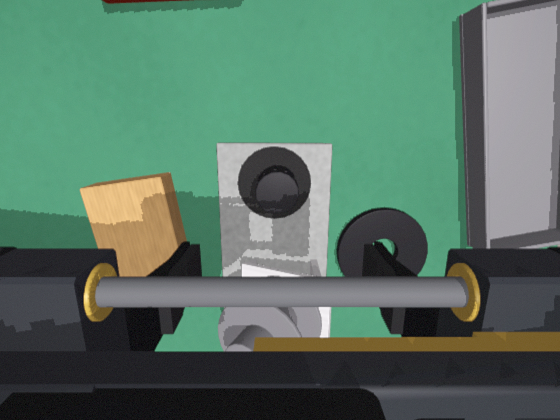

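View pics/s4.png

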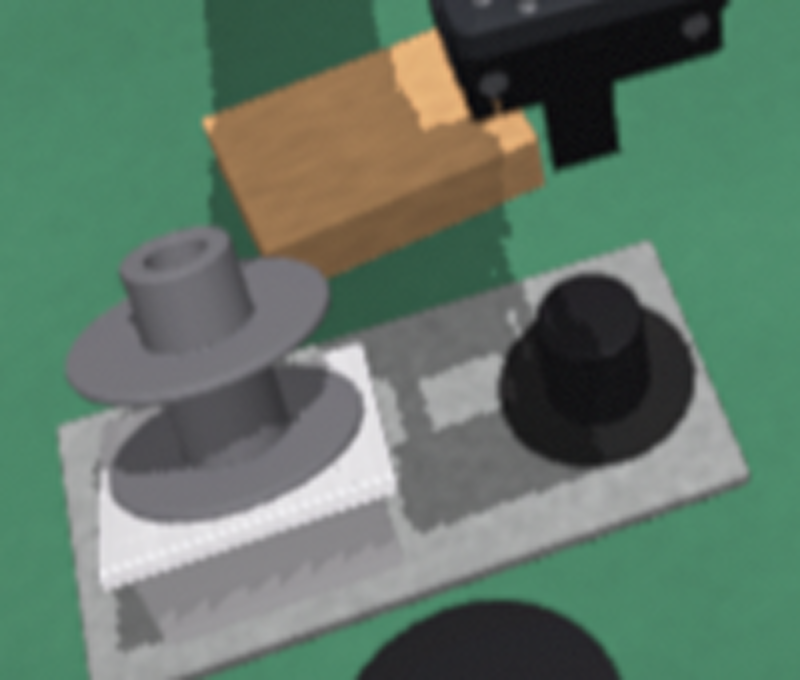

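Emit:
drive_tool --increments "17 -10 -35 0 0;17 -10 -35 0 0;17 -10 -35 0 0;17 0 -35 0 0;0 0 0 -10 0;0 0 0 -10 0;0 0 0 -10 0;0 0 0 -10 0;0 0 0 -10 0;0 0 0 -10 0;0 0 0 -10 0;0 0 0 -10 0;0 0 0 -9.5 0;0 0 0 0 0"

```text
time: 11.08
position: [0.656, -0.2784, 0.2404]
tool_rot: [-1.292, -1.065, 1.067]
ft_force: [0.3, 0.4, -0.2]
grip_width: 1.001
```

```bash
python3 - <<'E'
from h import *
plan([.56,-.259,.21],79)
W=get_image("wrist");save(W,"w5")
E
```

```text
t 11.07 pos [ 0.656  -0.2784  0.2404] F [ 0.3  0.4 -0.2] w 1.001 q [ 0.09  0.47  0.41  1.25 -0.18  1.46  1.86]
jaw deg 79.0 tooly [-0.003  0.001 -1.   ] toolz [-0.981  0.191  0.003] shift [ 0.7 30.7 97.9]
yaw turn -0.0 (tool y down)
```

View pics/w5.png

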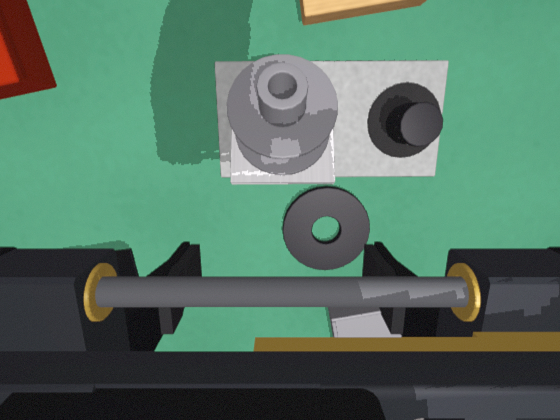

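```bash
python3 - <<'E'
from h import *
W=get_image("wrist");save(W,"w5b",(205,45,345,185),4)
print("neck top",onz(W,283,86,.137),"pad",onz(W,404,119,.014),"captop",onz(W,421,124,.064))
q=[onz(W,*p,.01) for p in((215,61),(447,61),(437,176),(221,177))];print(q)
print("plate angle",np.degrees(np.arctan2(*(q[0]-q[1])[[1,0]])))
S=get_image("scene");
for n,u,v in(("S",124.5,264),):
  print(tri((S,u,v),(W,283,86)),onz(S,u,v,.137))
D=get_image("side");print(onz(D,294.8,304.5,.137))
E
```

```text
neck top [ 0.5599098 -0.2584084  0.137    ] pad [ 0.61032694 -0.12689634  0.014     ] captop [ 0.6149524  -0.12833139  0.064     ]
[array([ 0.50876346, -0.32442868,  0.01      ]), array([ 0.55798516, -0.07308471,  0.01      ]), array([ 0.68466467, -0.0926244 ,  0.01      ]), array([ 0.63572126, -0.34902759,  0.01      ])]
plate angle -101.08023649073833
[ 0.55955769 -0.25865218  0.13309832] [ 0.5629855  -0.25912473  0.137     ]
[ 0.56038339 -0.2601893   0.137     ]
```

View pics/w5b.png

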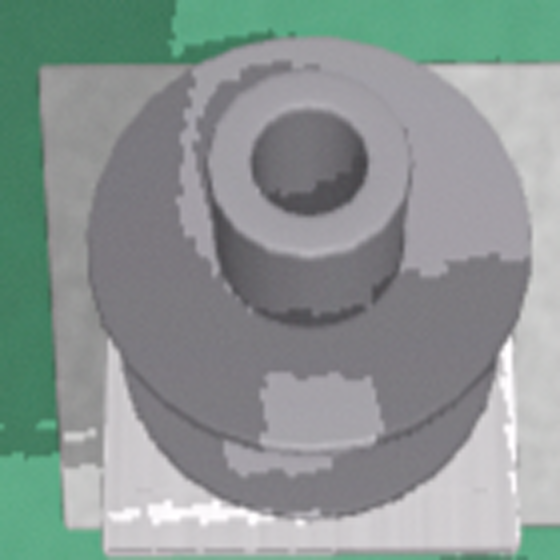

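```bash
python3 - <<'E'
from h import *
plan([.563,-.2597,.114],79)
E
```

```text
t 11.28 pos [ 0.6565 -0.2786  0.2414] F [ 0.4  0.  -0.6] w 1.0 q [ 0.08  0.47  0.41  1.25 -0.18  1.46  1.86]
jaw deg 79.0 tooly [-0.001  0.    -1.   ] toolz [-0.981  0.192  0.001] shift [  0.6 127.5  95.3]
yaw turn -0.0 (tool y down)
```

Emit:
drive_tool --increments "0.6 10 35 0 0;0 10 35 0 0;0 20 25 0 0;0 0 0 0 0;0 30 0 0 0;0 30 0 0 0;0 20 0 0 0;0 6 0 0 0;0 0 0 0 0"

```text
time: 12.4
position: [0.5642, -0.2603, 0.1164]
tool_rot: [-1.294, -1.068, 1.067]
ft_force: [0.4, -0.1, 0.5]
grip_width: 0.996
```

```bash
python3 - <<'E'
from h import *
plan([.563,-.2597,.114],79)
S=get_image("scene");save(S,"s6",(80,180,280,350),4)
D=get_image("side");save(D,"d6",(200,230,400,400),4)
E
```

```text
t 12.4 pos [ 0.5642 -0.2603  0.1164] F [ 0.4 -0.1  0.5] w 0.996 q [ 0.05  0.34  0.41  1.67 -0.15  1.16  1.88]
jaw deg 79.1 tooly [ 0.001 -0.    -1.   ] toolz [-0.982  0.19  -0.001] shift [0.4 2.4 1.3]
yaw turn 0.1 (tool y down)
```

View pics/s6.png

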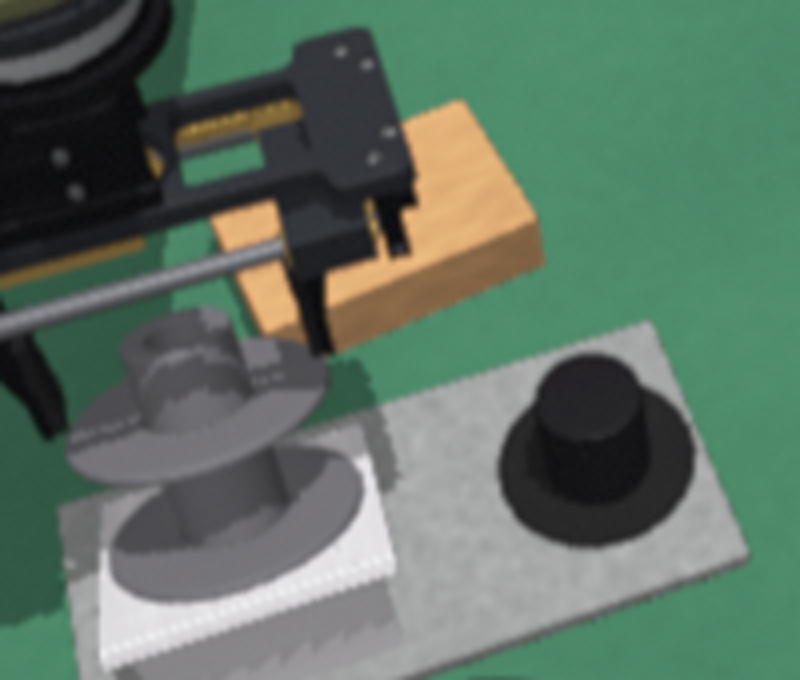

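View pics/d6.png

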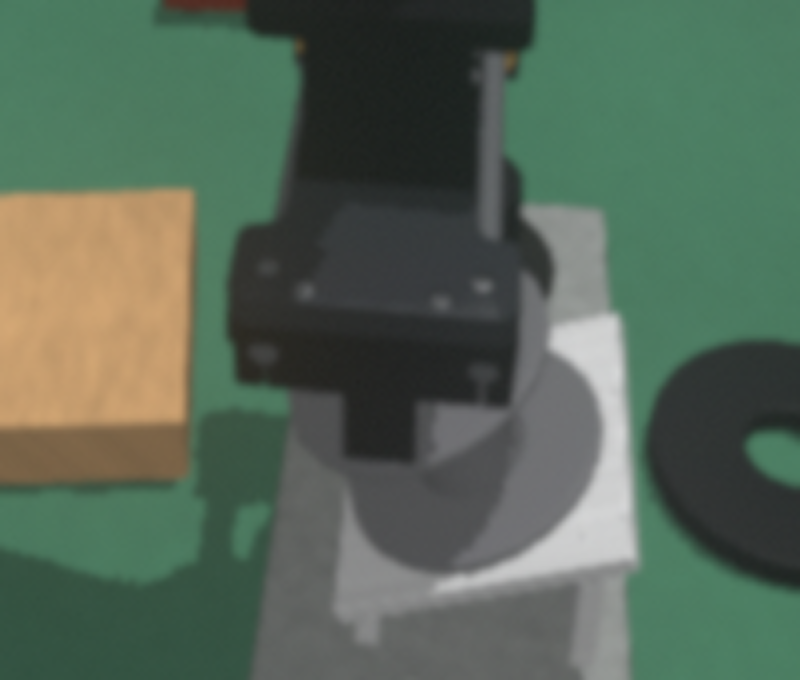

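Emit:
drive_tool --increments "0 1.5 1 0 0;0 0 0 0 255;0 0 0 0 255;0 0 0 0 255;0 0 0 0 255;0 0 0 0 255;0 0 0 0 255;0 0 0 0 255;0 0 0 0 255" --squeeze 35

```text
time: 13.62
position: [0.5626, -0.2599, 0.1145]
tool_rot: [-1.293, -1.068, 1.067]
ft_force: [-0.3, -0.3, -0.2]
grip_width: 0.455
```

Emit:
drive_tool --increments "0 -4.5 2.1 0 255;0 -9 4.2 0 255;0 -9 4.2 0 255;0 -9 4.2 0 255;0 -9 4.2 0 255;0 0 0 0 255"

```text
time: 14.38
position: [0.5442, -0.2567, 0.1562]
tool_rot: [-1.295, -1.069, 1.067]
ft_force: [0.7, -0.6, -0.9]
grip_width: 0.456
```

```bash
python3 - <<'E'
from h import *
plan([.52,0,.24],79)
S=get_image("scene");save(S,"s7",(80,180,280,350),4)
D=get_image("side");save(D,"d7",(200,230,400,400),4)
E
```

```text
t 14.38 pos [ 0.5442 -0.2567  0.1562] F [ 0.7 -0.6 -0.9] w 0.456 q [ 0.04  0.27  0.42  1.68 -0.12  1.22  1.87]
jaw deg 79.1 tooly [ 0.002 -0.    -1.   ] toolz [-0.982  0.19  -0.002] shift [247.4 -83.9  72.4]
yaw turn 0.1 (tool y down)
```

View pics/s7.png

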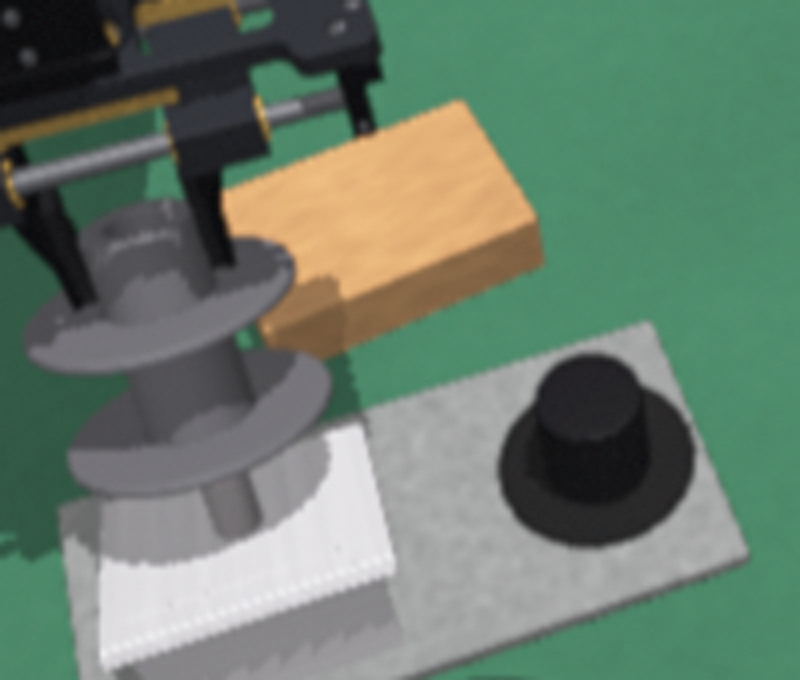

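View pics/d7.png

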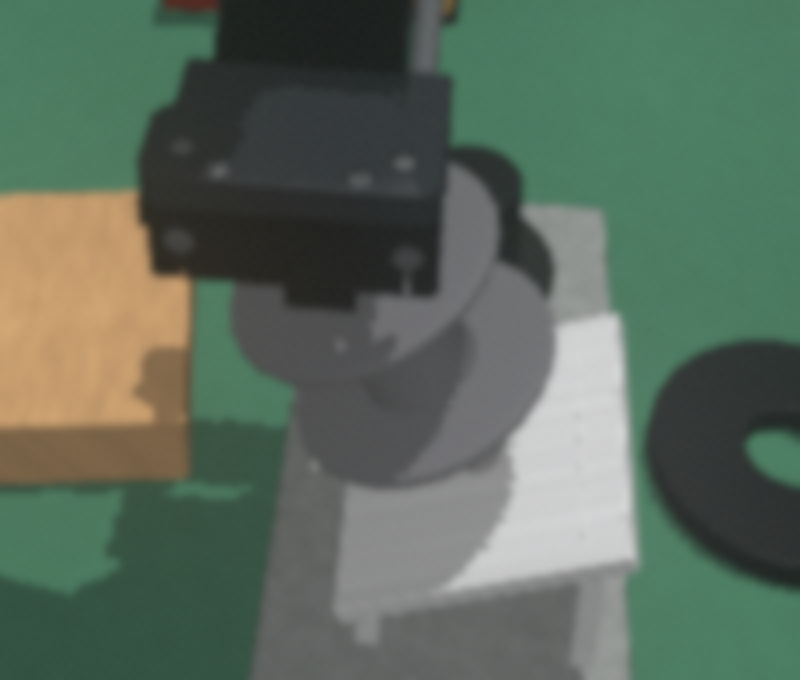

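Emit:
drive_tool --increments "0 -25 0 0 255;20 -25 6 0 255;40 0 12 0 255;40 0 13 0 255;40 0 13 0 255;40 0 13 0 255;40 0 13 0 255;33 0 10 0 255;0 0 0 0 255;0 40 0 0 255;0 40 0 0 255;0 25 0 0 255;0 15 0 0 255;0 0 0 0 255"

```text
time: 16.23
position: [0.5129, 0.0066, 0.0842]
tool_rot: [-1.293, -1.065, 1.068]
ft_force: [0.8, -0.5, -1.8]
grip_width: 0.453
```

```bash
python3 - <<'E'
from h import *
plan([.5136,.007,.076],79)
S=get_image("scene");save(S,"s8",(180,100,380,270),4)
D=get_image("side");save(D,"d8",(150,150,350,320),4)
E
```

```text
t 16.23 pos [0.5129 0.0066 0.0842] F [ 0.8 -0.5 -1.8] w 0.453 q [-0.27  0.15  0.22  1.96 -0.04  1.04  1.35]
jaw deg 79.0 tooly [-0.002 -0.001 -1.   ] toolz [-0.982  0.19   0.002] shift [ 0.6  8.2 -0.7]
yaw turn 0.0 (tool y down)
```

View pics/s8.png

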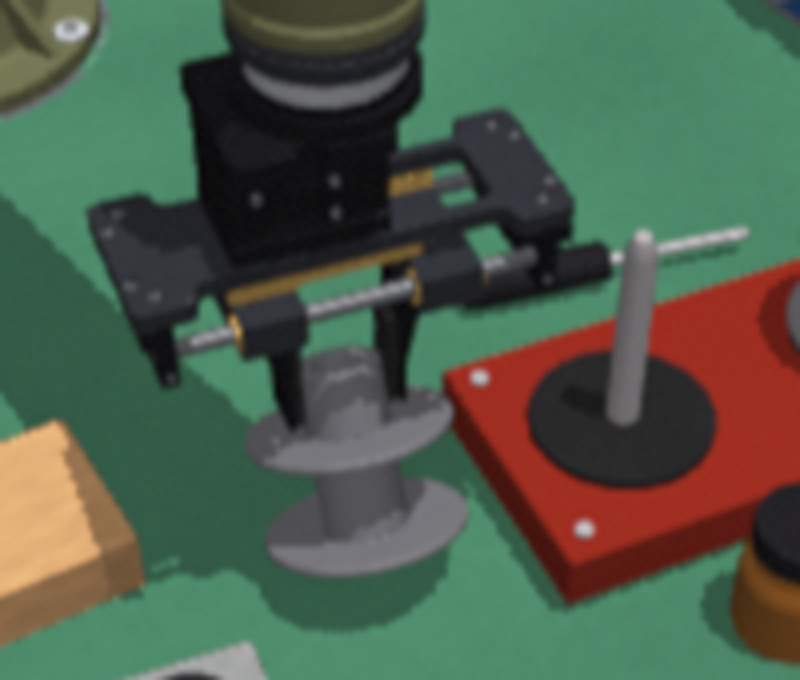

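View pics/d8.png

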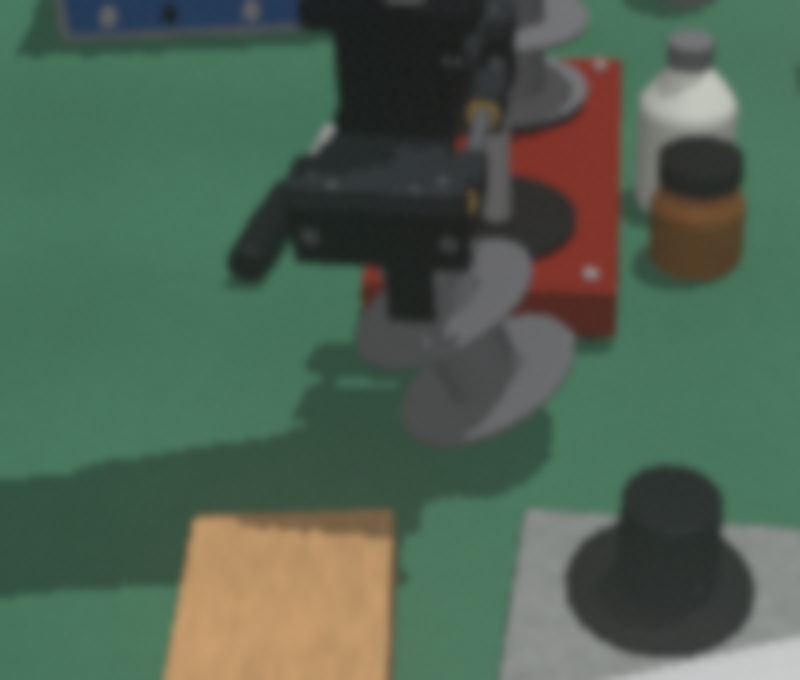

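Emit:
drive_tool --increments "0 4 0 0 255;0 3 0 0 255;0 2 0 0 255;0 1 0 0 255;0 0 0 0 255" --squeeze 15

```text
time: 16.95
position: [0.5136, 0.0072, 0.0752]
tool_rot: [-1.293, -1.068, 1.067]
ft_force: [0.2, 0.3, -1.1]
grip_width: 0.458
```

Emit:
drive_tool --increments "0 2 0 0 255;0 1.5 -3.6 0 255;0 1.5 -3.6 0 255;0 1.5 -3.5 0 255;0 1.5 -3.5 0 255;0 0 0 0 255" --squeeze 8

```text
time: 17.7
position: [0.5306, 0.0043, 0.0691]
tool_rot: [-1.298, -1.072, 1.064]
ft_force: [1.8, -1.3, 5.8]
grip_width: 0.465
```

```bash
python3 - <<'E'
from h import *
plan([.5136,.007,.076],79)
S=get_image("scene");save(S,"s9",(220,160,320,245),6)
D=get_image("side");save(D,"d9",(200,180,320,280),6)
E
```

```text
t 17.7 pos [0.5306 0.0043 0.0691] F [ 1.8 -1.3  5.8] w 0.465 q [-0.26  0.2   0.23  1.94 -0.05  1.01  1.36]
jaw deg 79.1 tooly [ 0.006  0.    -1.   ] toolz [-0.982  0.19  -0.006] shift [-0.6 -7.  17.1]
yaw turn 0.1 (tool y down)
```

View pics/s9.png

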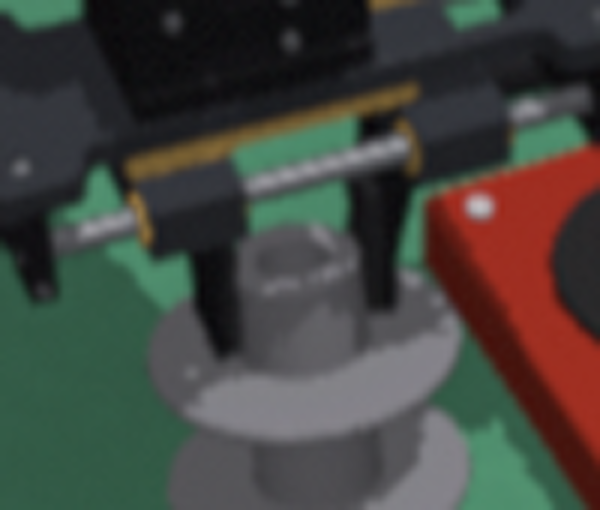

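View pics/d9.png

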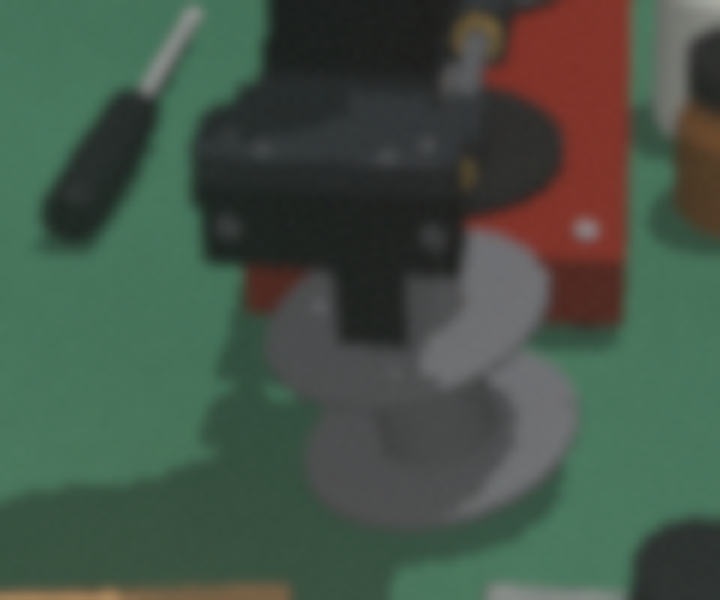

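Rotation is working: the tilt is smaller (about 15°) and the force is 6 N. I'll continue the arc.

Emit:
drive_tool --increments "0 1.5 -3.5 0 255;0 1.5 -3.5 0 255;0 1.7 -3.3 0 255;0 1.7 -3.3 0 255;0 2 -3 0 255;0 2 -2 0 255;0 0 0 0 255" --squeeze 6

```text
time: 18.68
position: [0.5464, 0.0009, 0.0574]
tool_rot: [-1.294, -1.068, 1.067]
ft_force: [-0.0, -0.3, 7.7]
grip_width: 0.465
```

```bash
python3 - <<'E'
from h import *
plan([.5136,.007,.076],79)
S=get_image("scene");save(S,"s10",(220,160,320,245),6)
D=get_image("side");save(D,"d10",(200,180,320,280),6)
E
```

```text
t 18.68 pos [0.5464 0.0009 0.0574] F [-0.  -0.3  7.7] w 0.465 q [-0.25  0.25  0.23  1.9  -0.07  1.    1.38]
jaw deg 79.1 tooly [ 0.001  0.    -1.   ] toolz [-0.982  0.19  -0.001] shift [ -0.3 -18.6  33.3]
yaw turn 0.1 (tool y down)
```

View pics/s10.png

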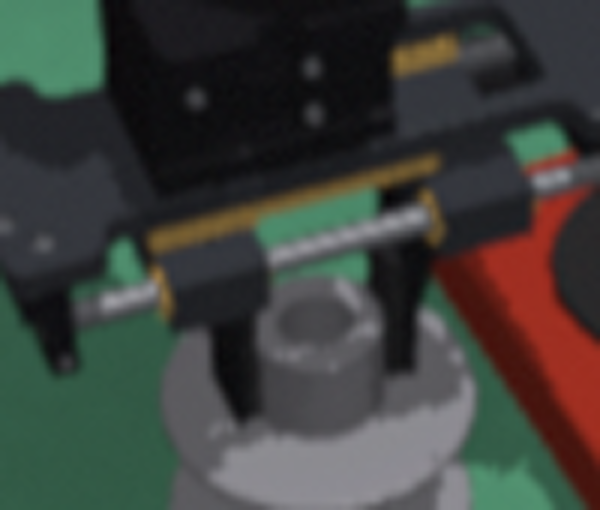

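View pics/d10.png

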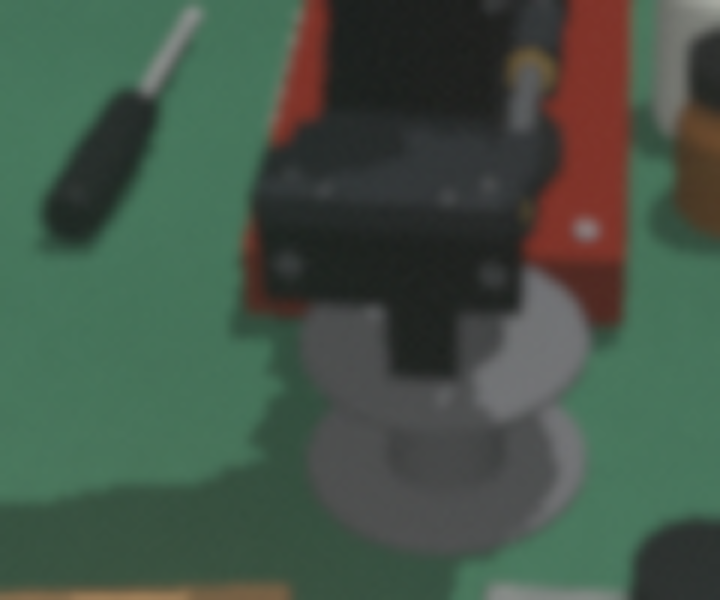

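Emit:
drive_tool --increments "0 0 0 0 200;0 0 0 0 150;0 0 0 0 0;0 0 0 0 0;0 0 0 0 0;0 -3 0 0 0;0 0 0 0 0;0 -30 0 0 0;0 -50 0 0 0;0 -60 0 0 0;0 0 0 10 0;0 0 0 10 0;0 0 0 10 0;0 0 0 10 0;0 0 0 10 0;0 0 0 10 0;0 0 0 5.5 0;0 0 -45 0 0;0 0 -45 0 0;0 0 0 0 0"

```text
time: 21.28
position: [0.5667, -0.0915, 0.1998]
tool_rot: [-1.566, -0.18, 0.18]
ft_force: [0.2, -0.2, -0.8]
grip_width: 0.997
```

```bash
python3 - <<'E'
from h import *
plan([.547,.001,.2],13.6)
W=get_image("wrist");save(W,"w11");S=get_image("scene");save(S,"s11",(200,140,360,276),5)
E
```

```text
t 21.27 pos [ 0.5667 -0.0915  0.1998] F [ 0.2 -0.2 -0.8] w 0.997 q [-0.22  0.17  0.37  1.69 -0.06  1.29  0.4 ]
jaw deg 13.2 tooly [ 0.    -0.002 -1.   ] toolz [-0.228  0.974 -0.002] shift [ 1.9 -0.4 94.6]
yaw turn -0.4 (tool y down)
```

View pics/w11.png

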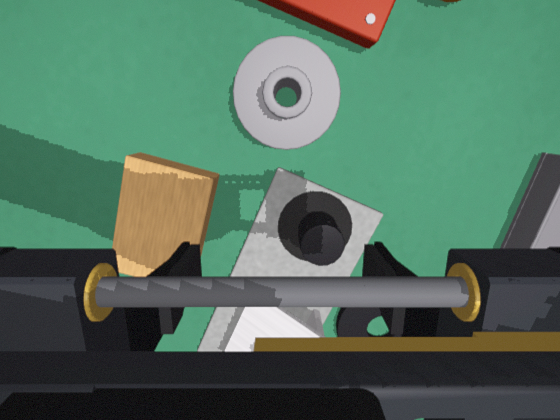

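View pics/s11.png

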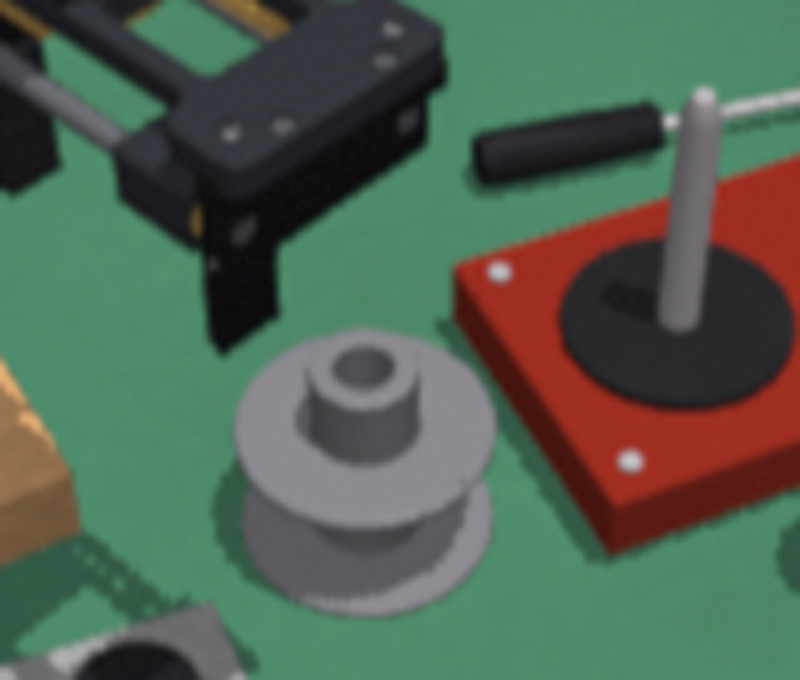

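```bash
python3 - <<'E'
from h import *
W=get_image("wrist");S=get_image("scene");D=get_image("side");save(W,"w11b",(225,30,345,150),5);save(D,"d11",(200,140,360,276),5)
print("neck W",onz(W,287.3,91.8,.085),"S",onz(S,272.6,213.8,.085))
print("tip S",onz(S,340.9,158.8,.154))
E
```

```text
neck W [0.54829224 0.00601987 0.085     ] S [ 0.5509874  -0.00113697  0.085     ]
tip S [0.55893505 0.1367408  0.154     ]
```

View pics/w11b.png

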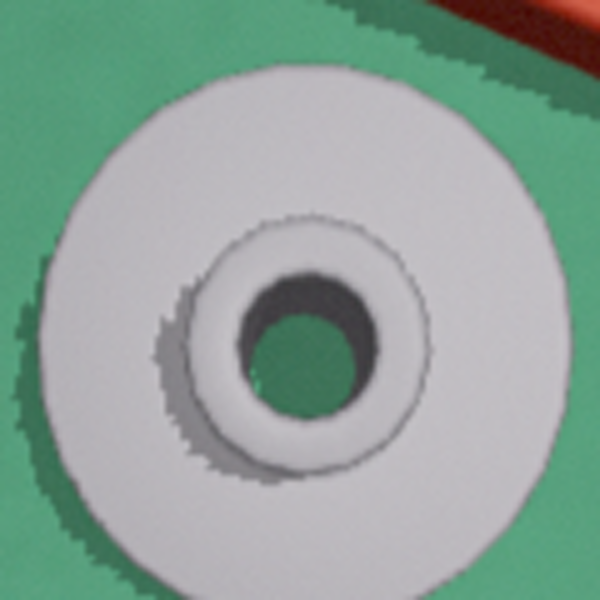

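View pics/d11.png

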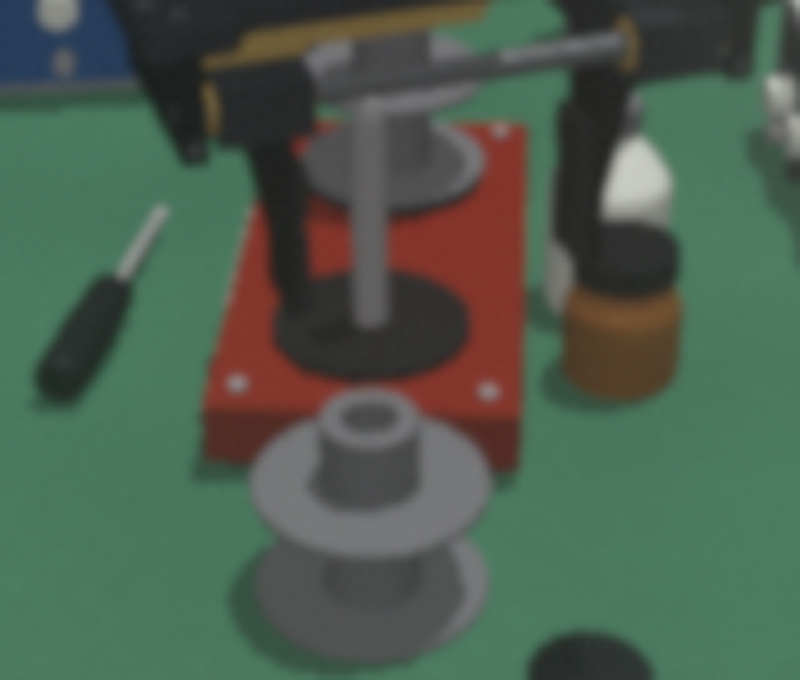

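```bash
python3 - <<'E'
from h import *
W=get_image("wrist");S=get_image("scene");D=get_image("side")
print("neck",onz(W,286.8,98.9,.085),onz(S,272.6,213.8,.085),onz(D,273.8,223.4,.085))
print("tip",onz(S,340.9,158.8,.154),onz(D,274.2,160.3,.154),tri((S,340.9,158.8),(D,274.2,160.3)))
plan([.549,.001,.058],13.6)
E
```

```text
neck [0.54900755 0.00239165 0.085     ] [ 0.5509874  -0.00113697  0.085     ] [0.55006978 0.00277125 0.085     ]
tip [0.55893505 0.1367408  0.154     ] [0.56134233 0.13886556 0.154     ] [0.56101636 0.13487006 0.15608055]
t 21.68 pos [ 0.5668 -0.0853  0.1997] F [-0.2  0.6  0.2] w 0.997 q [-0.22  0.17  0.37  1.69 -0.06  1.29  0.4 ]
jaw deg 13.7 tooly [ 0.  0. -1.] toolz [-0.236  0.972  0.   ] shift [  3.1 141.8  88.1]
yaw turn 0.1 (tool y down)
```

Emit:
drive_tool --increments "4 0 40 0 0;0 0 48 0 0;0 40 0 0 0;0 40 0 0 0;0 40 0 0 0;0 20 0 0 0;0 2 0 0 0;0 0 0 0 0;0 0 0 0 255;0 0 0 0 255;0 0 0 0 255;0 0 0 0 255;0 0 0 0 255;0 0 0 0 255;0 0 0 0 255;0 0 0 0 255" --squeeze 35

```text
time: 23.68
position: [0.5499, -0.0001, 0.0577]
tool_rot: [-1.563, -0.186, 0.186]
ft_force: [-1.1, 0.1, 0.8]
grip_width: 0.452
```

Emit:
drive_tool --increments "0 -10 0 0 255;0 -40 0 0 255;0 -50 0 0 255;0 -50 0 0 255;0 -30 0 0 255;0 0 0 0 255"

```text
time: 24.42
position: [0.5517, -0.0001, 0.2409]
tool_rot: [-1.563, -0.191, 0.181]
ft_force: [0.6, -0.4, -1.1]
grip_width: 0.455
```

```bash
python3 - <<'E'
from h import *
plan([.5596,.1375,.2377],13.6)
S=get_image("scene");save(S,"s12",(200,80,360,216),5)
D=get_image("side");save(D,"d12",(200,90,360,226),5)
W=get_image("wrist");save(W,"w12")
E
```

```text
t 24.43 pos [ 5.517e-01 -1.000e-04  2.409e-01] F [ 0.6 -0.4 -1.1] w 0.455 q [-0.33  0.1   0.31  1.69 -0.03  1.36  0.22]
jaw deg 13.6 tooly [ 0.006  0.001 -1.   ] toolz [-0.234  0.972 -0.001] shift [ 39.9   3.4 131.9]
yaw turn -0.0 (tool y down)
```

View pics/s12.png

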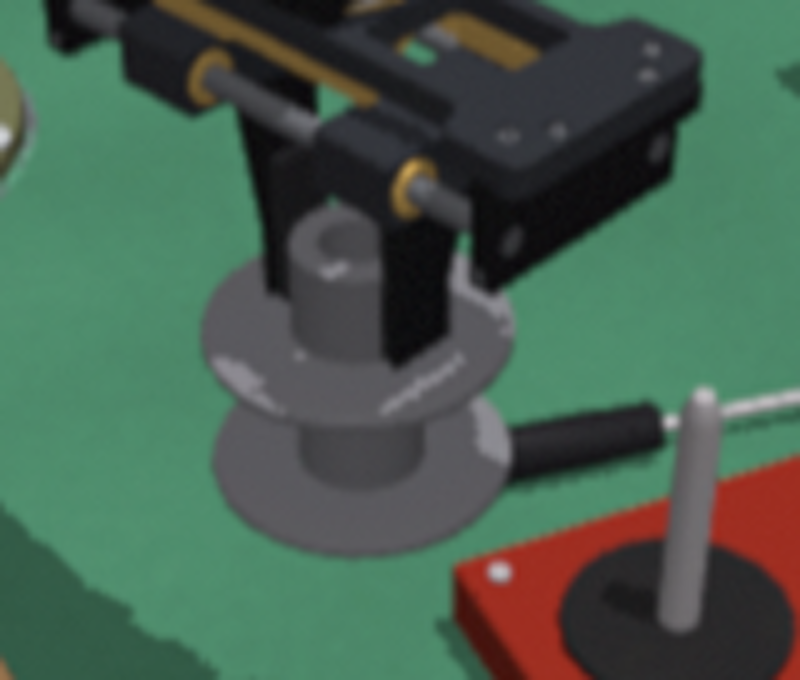

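View pics/d12.png

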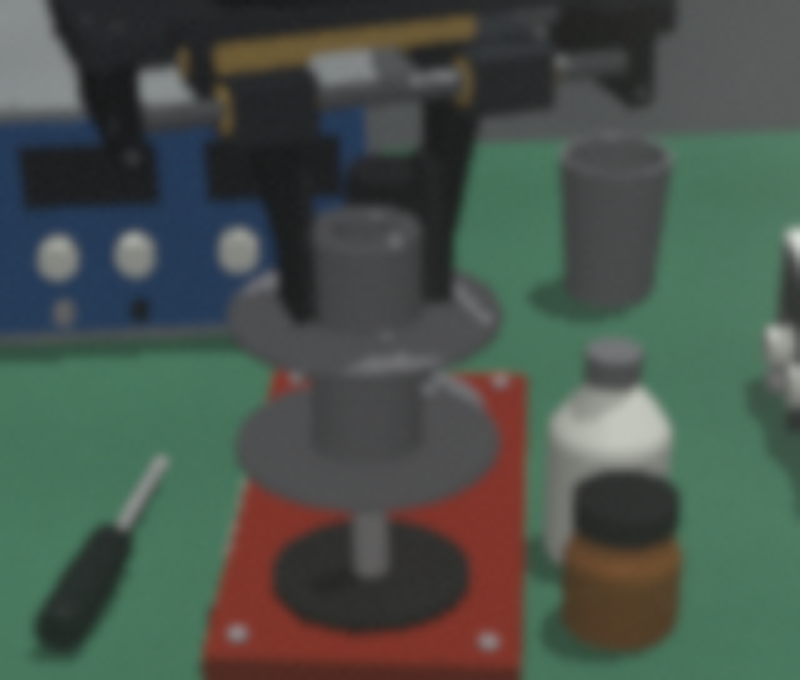

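View pics/w12.png

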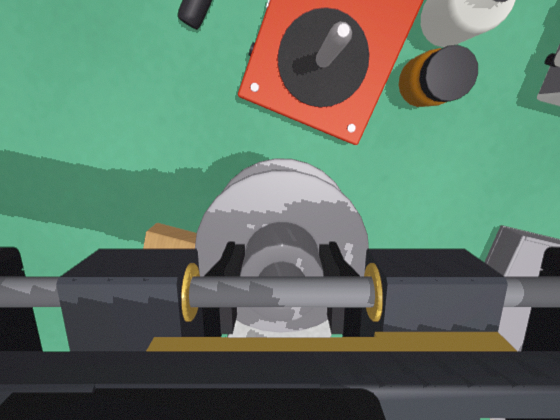

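Emit:
drive_tool --increments "10 0 32 0 255;10 0 33 0 255;10 0 33 0 255;9.7 0 33 0 255;0 0 0 0 255;0 0 0 0 255"

```text
time: 25.32
position: [0.5573, 0.1356, 0.2361]
tool_rot: [-1.564, -0.184, 0.188]
ft_force: [0.4, -0.6, -0.7]
grip_width: 0.454
```

```bash
python3 - <<'E'
from h import *
plan([.5596,.1365,.2377],13.6)
S=get_image("scene");save(S,"s13",(270,70,430,206),5)
D=get_image("side");save(D,"d13",(200,70,360,206),5)
E
```

```text
t 25.32 pos [0.5573 0.1356 0.2361] F [ 0.4 -0.6 -0.7] w 0.454 q [-0.47  0.15  0.21  1.63 -0.03  1.36 -0.02]
jaw deg 13.5 tooly [-0.002 -0.002 -1.   ] toolz [-0.234  0.972 -0.001] shift [ 2.5 -1.6  0.3]
yaw turn -0.1 (tool y down)
```

View pics/s13.png

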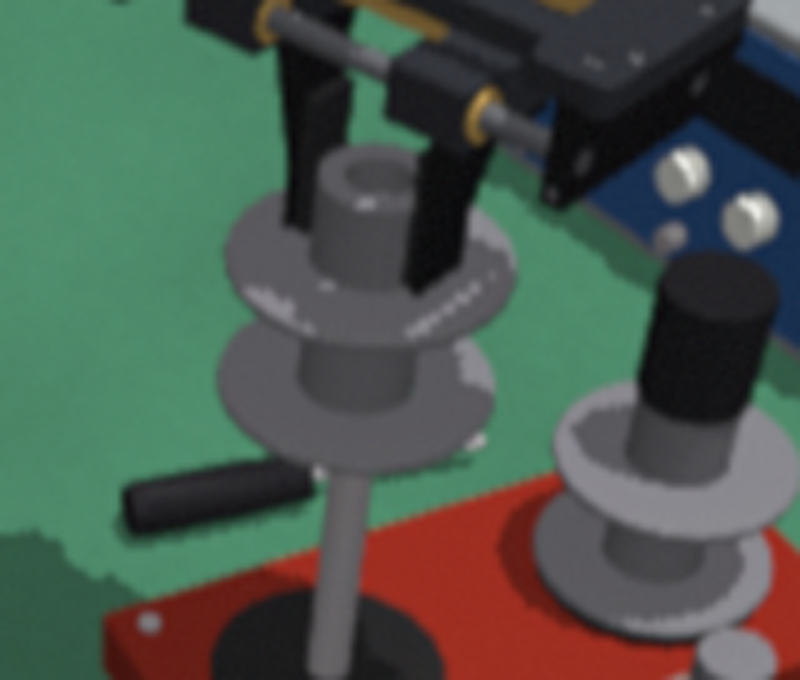

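View pics/d13.png

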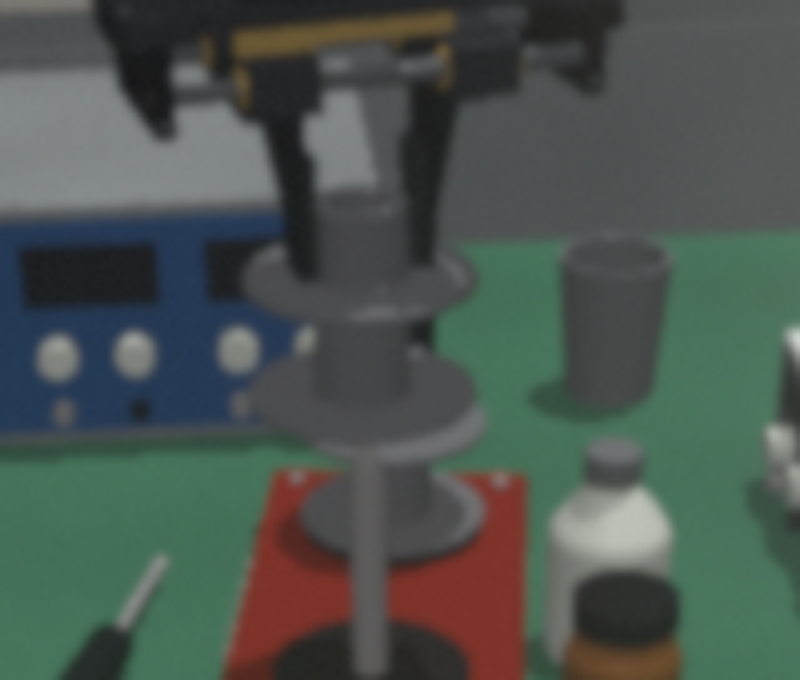

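```bash
python3 - <<'E'
from h import *
from scipy.optimize import least_squares
S=get_image("scene");D=get_image("side")
p=tool()[0]
th=np.linspace(0,2*np.pi,73)
def mid(d,x,y,z,h,r):
    us=[proj(d,[x+r*np.cos(t),y+r*np.sin(t),zz])[0] for t in th for zz in(z,z+h)]
    return (min(us)+max(us))/2
zb=p[2]-.058
for n,z,us,ud in(("low",zb,341.2,272.9),("up",zb+.05,344.2,271.7)):
    r=least_squares(lambda q:[mid(S,q[0],q[1],z,.005,.048)-us,mid(D,q[0],q[1],z,.005,.048)-ud],[.56,.136]);print(n,r.x)
# spindle: same cameras, horizontal midpoint of spindle near base/mid: scene crop rows
us=330/5+270;ud=370/5+200   # at base z .05
r=least_squares(lambda q:[proj(S,[q[0],q[1],.047])[0]-us,proj(D,[q[0],q[1],.047])[0]-ud],[.56,.136]);print("spindle base",r.x)
us=347/5+270;ud=369.5/5+200
# image rows of visible top: y=490 scene, 460 side -> solve z from rows via each
for z in(.12,.13,.14):
    r=least_squares(lambda q:[proj(S,[q[0],q[1],z])[0]-us,proj(D,[q[0],q[1],z])[0]-ud],[.56,.136]);print(z,r.x,proj(S,[*r.x,z])[1],proj(D,[*r.x,z])[1])
print("want rows",490/5+70,460/5+70)
E
```

```text
low [0.55867062 0.13402327]
up [0.55714736 0.1355602 ]
spindle base [0.55923363 0.13691945]
0.12 [0.56003241 0.13638593] 173.7907086681418 174.98207085023796
0.13 [0.56009698 0.13521407] 169.84480839476504 171.1321023271217
0.14 [0.56016156 0.13404221] 165.82240321882148 167.22431989460225
want rows 168.0 162.0
```

Emit:
drive_tool --increments "2.2 0 1 0 255;0 0 0 0 255;0 15 0 0 255;0 10 0 0 255;0 5 0 0 255;0 5 0 0 255;0 5 0 0 255;0 5 0 0 255;0 0 0 0 255"

```text
time: 26.65
position: [0.5595, 0.1381, 0.1923]
tool_rot: [-1.563, -0.185, 0.186]
ft_force: [-0.2, -0.0, 0.2]
grip_width: 0.45
```

```bash
python3 - <<'E'
from h import *
plan([.5596,.1365,.2377],13.6)
S=get_image("scene");save(S,"s14",(270,90,430,226),5)
D=get_image("side");save(D,"d14",(200,80,360,216),5)
E
```

```text
t 26.65 pos [0.5595 0.1381 0.1923] F [-0.2 -0.   0.2] w 0.45 q [-0.47  0.18  0.2   1.69 -0.04  1.28 -0.02]
jaw deg 13.6 tooly [-0.001 -0.    -1.   ] toolz [-0.235  0.972  0.   ] shift [ -0.3 -45.4  -1.6]
yaw turn -0.0 (tool y down)
```

View pics/s14.png

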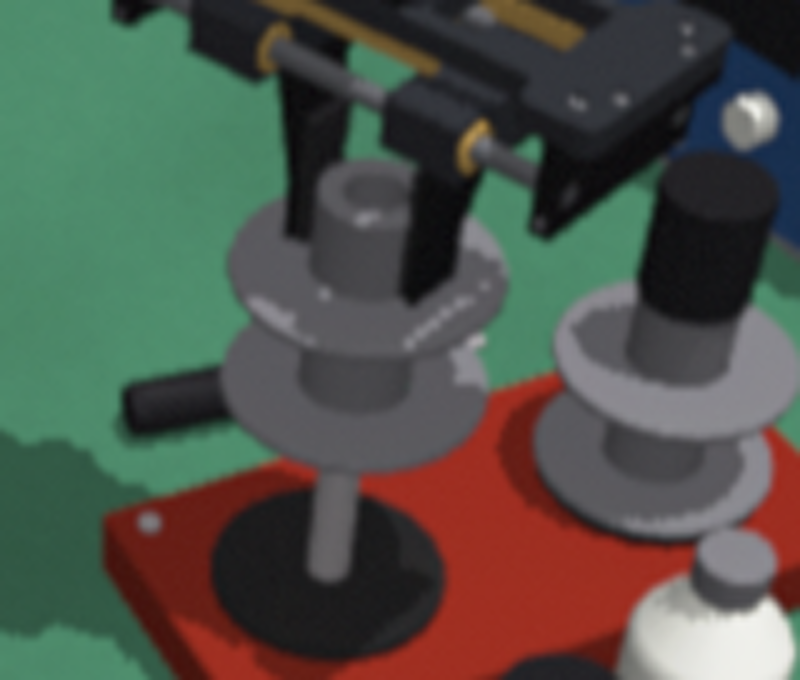

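View pics/d14.png

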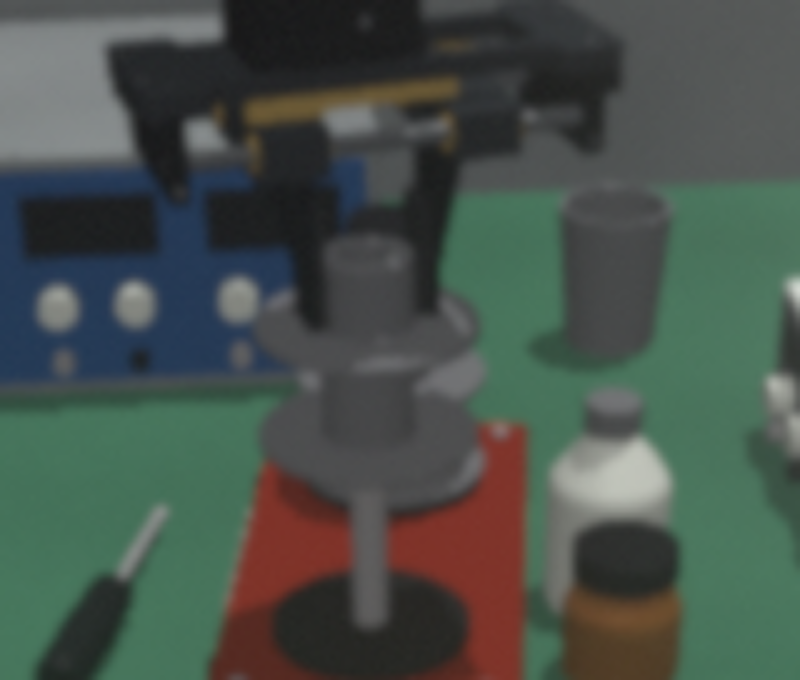

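Emit:
drive_tool --increments "0 10 0 0 255;0 10 0 0 255;0 10 0 0 255;0 10 0 0 255;0 0 0 0 255"

```text
time: 27.38
position: [0.559, 0.1379, 0.1514]
tool_rot: [-1.563, -0.184, 0.188]
ft_force: [0.4, -0.2, -1.1]
grip_width: 0.452
```

Emit:
drive_tool --increments "0 10 0 0 255;0 10 0 0 255;0 10 0 0 255;0 8 0 0 255;0 4 0 0 255;0 2 0 0 255;0 0 0 0 255"

```text
time: 28.25
position: [0.5599, 0.1381, 0.1088]
tool_rot: [-1.563, -0.186, 0.186]
ft_force: [-0.4, 0.1, -1.2]
grip_width: 0.451
```

Emit:
drive_tool --increments "0 2 0 0 255;0 2 0 0 255;0 1.5 0 0 255;0 1 0 0 255;0 0 0 0 255"

```text
time: 28.88
position: [0.5597, 0.1381, 0.1021]
tool_rot: [-1.563, -0.186, 0.186]
ft_force: [0.1, -0.4, -0.6]
grip_width: 0.453
```

Emit:
drive_tool --increments "0 1 0 0 255;0 1 0 0 255;0 0 0 0 255"

```text
time: 29.25
position: [0.56, 0.1382, 0.1016]
tool_rot: [-1.562, -0.186, 0.185]
ft_force: [-2.9, -0.4, 6.1]
grip_width: 0.45
```

Emit:
drive_tool --increments "0 0 0 0 150;0 0 0 0 0;0 0 0 0 0;0 0 0 0 0;0 -20 0 0 0;0 -40 0 0 0;0 -50 0 0 0;0 -40 0 0 0;0 0 -50 0 0;0 0 -50 0 0;0 0 0 0 0"

```text
time: 30.62
position: [0.5839, 0.0348, 0.2503]
tool_rot: [-1.566, -0.18, 0.179]
ft_force: [0.3, 0.2, 0.6]
grip_width: 1.0
```

```bash
python3 - <<'E'
from h import *
plan([.6156,-.1287,.24],-10.5)
W=get_image("wrist");save(W,"w15")
S=get_image("scene");save(S,"s15",(270,90,430,226),5)
E
```

```text
t 30.62 pos [0.5839 0.0348 0.2503] F [0.3 0.2 0.6] w 1.0 q [-0.36  0.17  0.29  1.59 -0.05  1.39  0.16]
jaw deg 13.1 tooly [ 0.001 -0.003 -1.   ] toolz [-0.226  0.974 -0.003] shift [  -6.1   10.8 -166.4]
yaw turn 23.6 (tool y down)
```

View pics/w15.png

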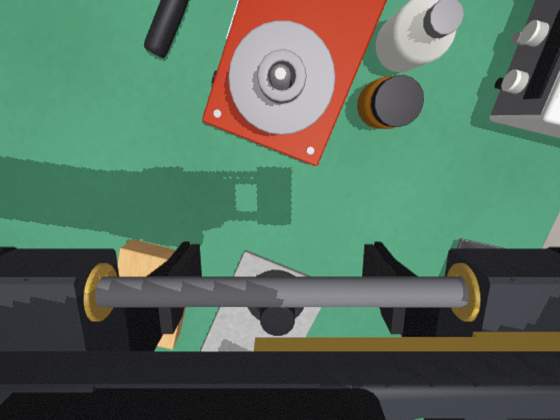

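View pics/s15.png

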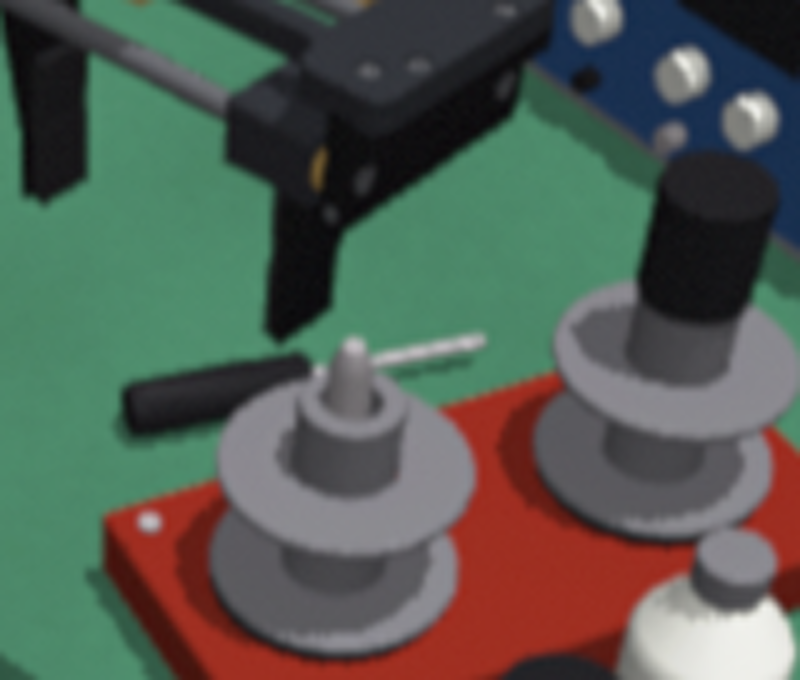

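Emit:
drive_tool --increments "-1.5 0 -41 0 0;-1.5 0 -41 0 0;-1.5 0 -42 0 0;-1.5 0 -42 0 0;0 0 0 8 0;0 0 0 8 0;0 0 0 7.5 0;0 0 0 0 0;0 0 0 0 0"

```text
time: 31.85
position: [0.6165, -0.1206, 0.25]
tool_rot: [-1.566, 0.133, -0.133]
ft_force: [-0.0, -0.7, -0.1]
grip_width: 1.0
```

```bash
python3 - <<'E'
from h import *
plan([.6158,-.1288,.034],-10.5)
E
```

```text
t 31.85 pos [ 0.6165 -0.1206  0.25  ] F [-0.  -0.7 -0.1] w 1.0 q [-0.2   0.27  0.44  1.48 -0.12  1.41  0.07]
jaw deg -9.7 tooly [-0.  0. -1.] toolz [0.169 0.986 0.   ] shift [  0.7 216.   -8.3]
yaw turn 0.8 (tool y down)
```

Emit:
drive_tool --increments "0.7 0 -8 0.8 0;0 0 0 0 0;0 50 0 0 0;0 50 0 0 0;0 50 0 0 0;0 40 0 0 0;0 20 0 0 0;0 6 0 0 0;0 0 0 0 0"

```text
time: 32.98
position: [0.6166, -0.1302, 0.0353]
tool_rot: [-1.566, 0.146, -0.149]
ft_force: [0.1, -0.2, 0.1]
grip_width: 0.998
```

```bash
python3 - <<'E'
from h import *
plan([.6158,-.1288,.034],-10.5)
S=get_image("scene");save(S,"s16",(160,210,300,329),5)
E
```

```text
t 32.98 pos [ 0.6166 -0.1302  0.0353] F [ 0.1 -0.2  0.1] w 0.998 q [-0.16  0.45  0.41  1.71 -0.2   1.02  0.13]
jaw deg -10.7 tooly [ 0.002 -0.    -1.   ] toolz [0.186 0.982 0.   ] shift [-1.1  1.3  1.2]
yaw turn -0.2 (tool y down)
```

View pics/s16.png

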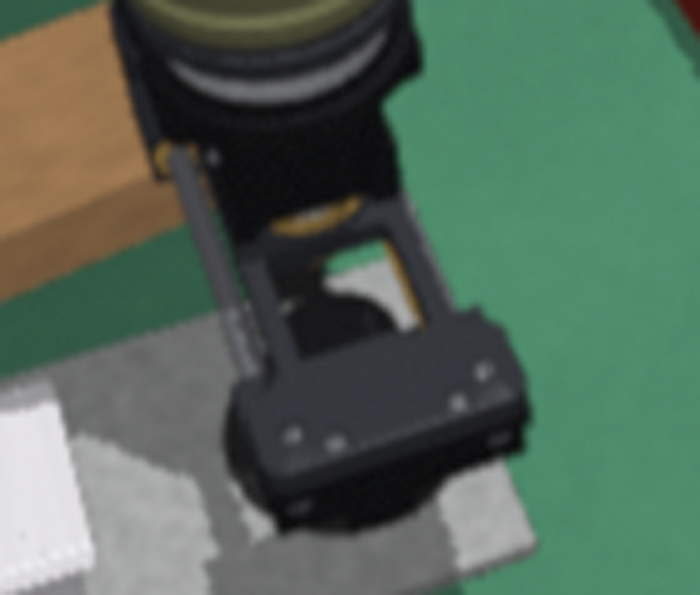

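Emit:
drive_tool --increments "-1 0 1.2 0 0;0 0 0 0 0;0 0 0 0 255;0 0 0 0 255;0 0 0 0 255;0 0 0 0 255;0 0 0 0 255;0 0 0 0 255;0 0 0 0 255;0 -20 0 0 255;0 -50 0 0 255;0 -60 0 0 255;0 -60 0 0 255;0 -20 0 0 255;0 0 0 0 255" --squeeze 20

```text
time: 34.9
position: [0.6155, -0.1288, 0.2462]
tool_rot: [-1.566, 0.145, -0.15]
ft_force: [-0.2, -0.4, -1.8]
grip_width: 0.498
```

```bash
python3 - <<'E'
from h import *
plan([.5597,.1368,.245],-10.5)
W=get_image("wrist");save(W,"w17")
E
```

```text
t 34.9 pos [ 0.6155 -0.1288  0.2462] F [-0.2 -0.4 -1.8] w 0.498 q [-0.2   0.27  0.45  1.49 -0.12  1.4   0.07]
jaw deg -10.7 tooly [ 0.003 -0.    -1.   ] toolz [0.186 0.982 0.001] shift [-104.3    1.   250.5]
yaw turn -0.2 (tool y down)
```

View pics/w17.png

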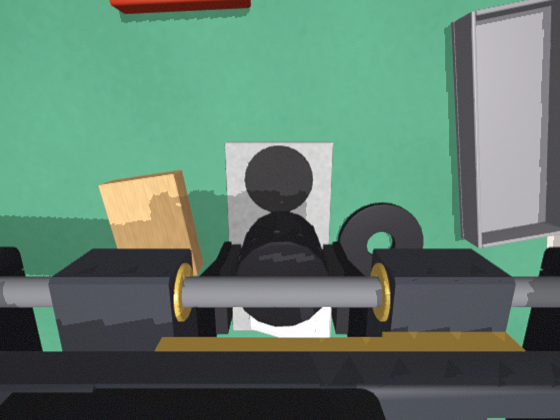

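Emit:
drive_tool --increments "-17 0 41 0 255;-17 0 42 0 255;-17 0 42 0 255;-18 0 42 0 255;-18 0 42 0 255;-17 0 41 0 255;0 0 0 0 255;0 0 0 0 255"

```text
time: 35.95
position: [0.5583, 0.1357, 0.2419]
tool_rot: [-1.568, 0.15, -0.144]
ft_force: [-0.1, -0.6, -0.3]
grip_width: 0.497
```

```bash
python3 - <<'E'
from h import *
plan([.5597,.1368,.245],-10.5)
S=get_image("scene");save(S,"s18",(270,70,430,206),5)
D=get_image("side");save(D,"d18",(200,70,360,206),5)
E
```

```text
t 35.95 pos [0.5583 0.1357 0.2419] F [-0.1 -0.6 -0.3] w 0.497 q [-0.53  0.15  0.27  1.62 -0.04  1.38 -0.44]
jaw deg -10.7 tooly [-0.004 -0.002 -1.   ] toolz [ 0.186  0.983 -0.003] shift [ 1.2 -3.1  1.3]
yaw turn -0.2 (tool y down)
```

View pics/s18.png

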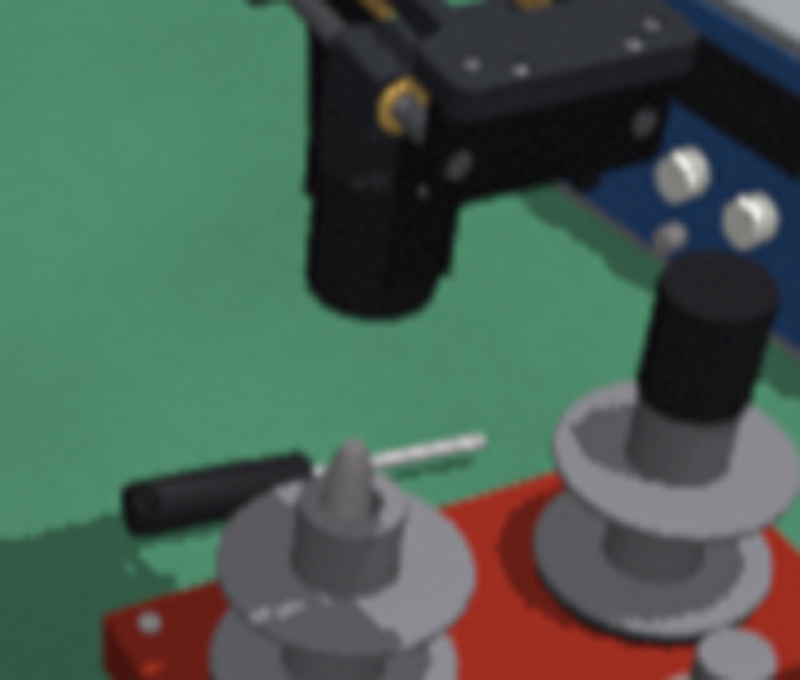

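View pics/d18.png

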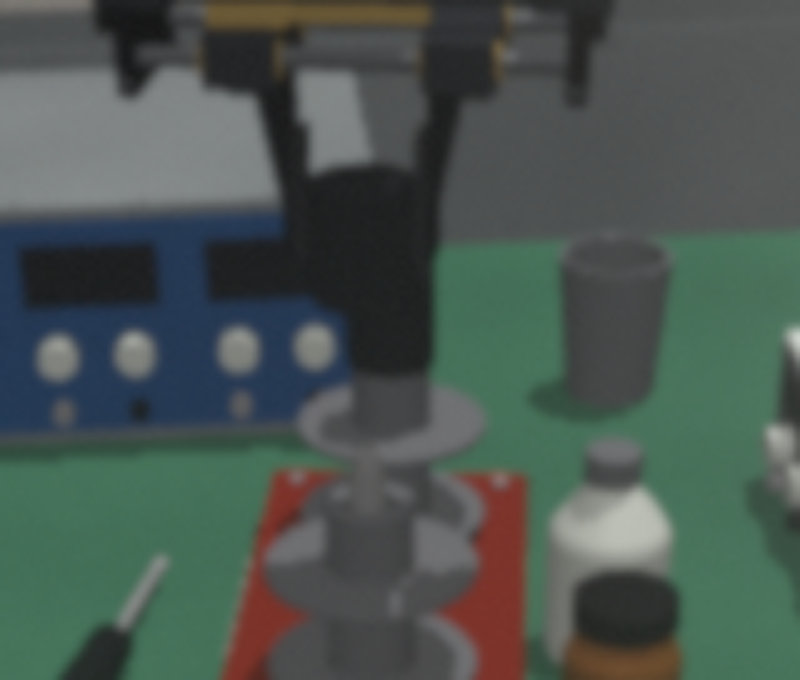

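Emit:
drive_tool --increments "1.2 0 1.2 0 255;0 30 0 0 255;0 20 0 0 255;0 10 0 0 255;0 5 0 0 255;0 5 0 0 255;0 5 0 0 255;0 0 0 0 255"

```text
time: 37.05
position: [0.5606, 0.1374, 0.169]
tool_rot: [-1.566, 0.147, -0.147]
ft_force: [0.2, 0.0, -0.9]
grip_width: 0.496
```

```bash
python3 - <<'E'
from h import *
plan([.5597,.1368,.150],-10.5)
S=get_image("scene");save(S,"s19",(270,90,430,226),5)
D=get_image("side");save(D,"d19",(200,80,360,216),5)
E
```

```text
t 37.05 pos [0.5606 0.1374 0.169 ] F [ 0.2  0.  -0.9] w 0.496 q [-0.52  0.2   0.27  1.72 -0.06  1.23 -0.43]
jaw deg -10.7 tooly [-0. -0. -1.] toolz [ 0.186  0.983 -0.   ] shift [-0.7 19.  -0.8]
yaw turn -0.2 (tool y down)
```

View pics/s19.png

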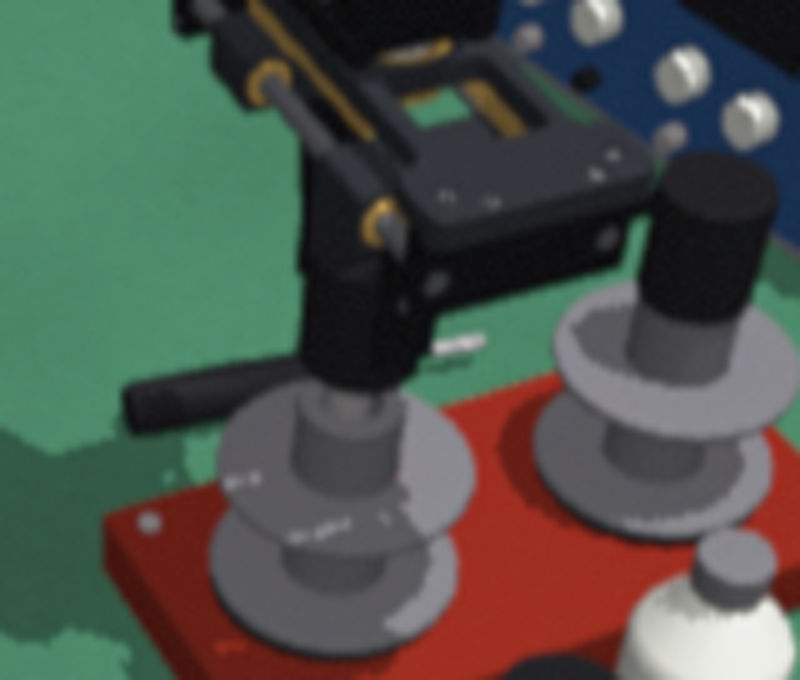

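View pics/d19.png

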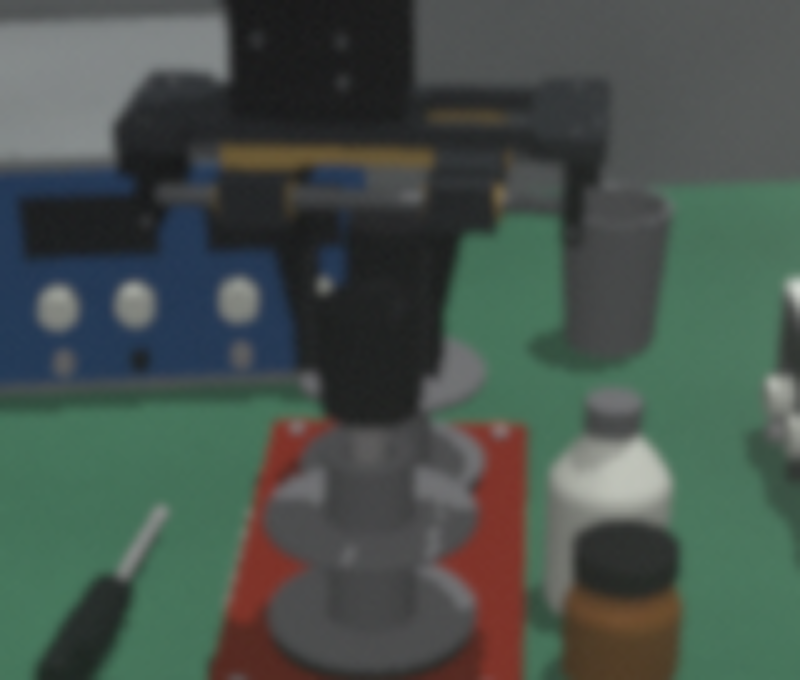

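The cap is over the tip with no force reading. I'll continue down.

Emit:
drive_tool --increments "-0.6 5 -0.6 0 255;0 5 0 0 255;0 4 0 0 255;0 2 0 0 255;0 1 0 0 255;0 1 0 0 255;0 0 0 0 255"

```text
time: 38.02
position: [0.56, 0.137, 0.1512]
tool_rot: [-1.566, 0.147, -0.147]
ft_force: [-0.1, 0.6, -0.8]
grip_width: 0.495
```

Emit:
drive_tool --increments "0 1 0 0 255;0 1 0 0 255;0 1 0 0 255;0 0 0 0 255"

```text
time: 38.52
position: [0.5601, 0.137, 0.1491]
tool_rot: [-1.565, 0.147, -0.147]
ft_force: [-2.6, -0.2, 5.2]
grip_width: 0.501
```

Contact at TCP z 0.149, which is the expected height. I'll release and back off.

Emit:
drive_tool --increments "0 0 0 0 150;0 0 0 0 0;0 0 0 0 0;0 0 0 0 0;0 0 0 0 0;0 -20 0 0 0;0 -40 0 0 0;0 -50 0 0 0;0 0 -50 0 0;0 0 -50 0 0;0 0 0 0 0;0 0 0 0 0"

```text
time: 40.02
position: [0.5413, 0.0393, 0.2582]
tool_rot: [-1.565, 0.147, -0.147]
ft_force: [0.3, 1.2, 0.6]
grip_width: 0.999
```

```bash
python3 - <<'E'
from h import *
plan([.5597,.1368,.150],-10.5)
S=get_image("scene");save(S,"s20",(270,90,430,226),5)
D=get_image("side");save(D,"d20",(200,80,360,216),5)
W=get_image("wrist");save(W,"w20")
E
```

```text
t 40.02 pos [0.5413 0.0393 0.2582] F [0.3 1.2 0.6] w 0.999 q [-0.44  0.07  0.34  1.68 -0.03  1.4  -0.29]
jaw deg -10.7 tooly [ 0.     0.001 -1.   ] toolz [0.186 0.983 0.001] shift [-1.000e-01  1.083e+02  9.910e+01]
yaw turn -0.2 (tool y down)
```

View pics/s20.png

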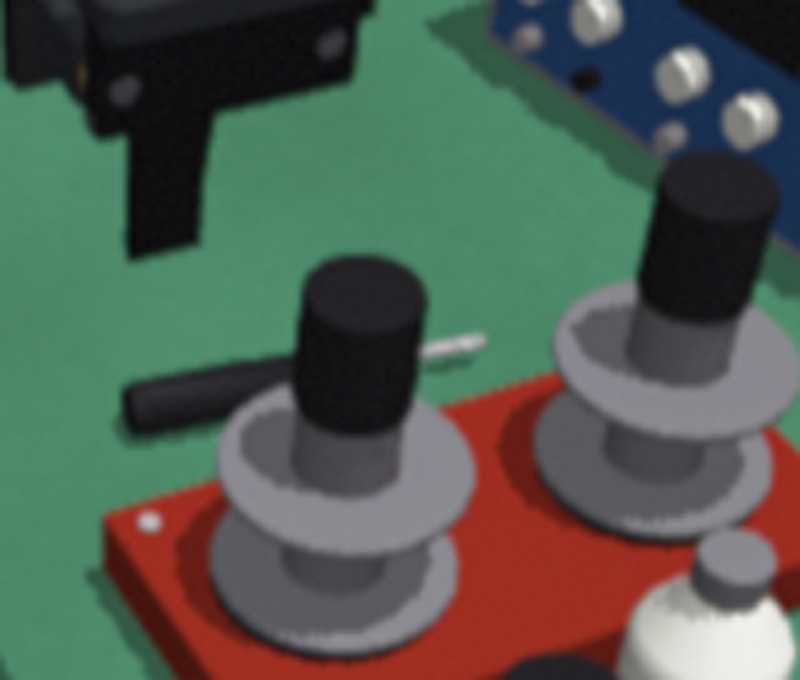

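View pics/d20.png

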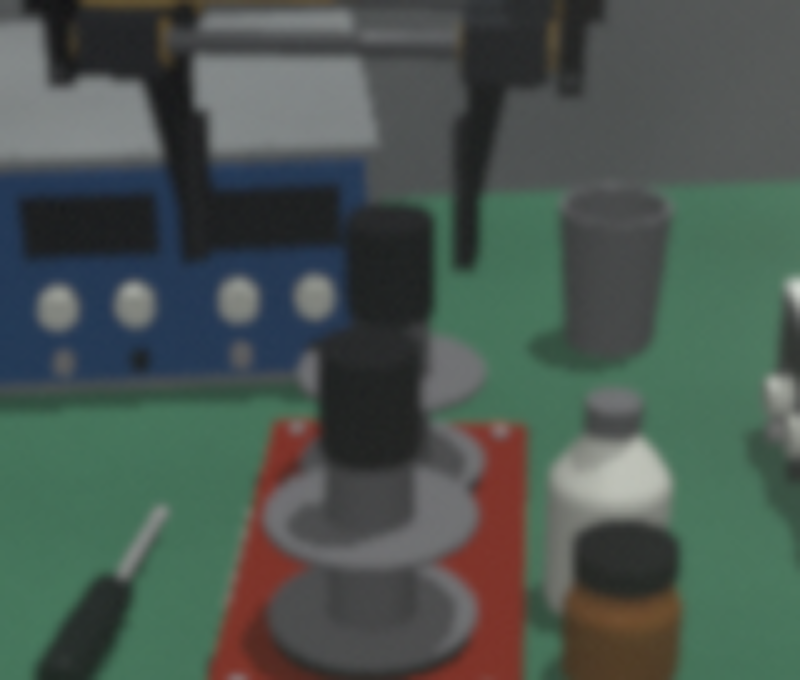

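View pics/w20.png

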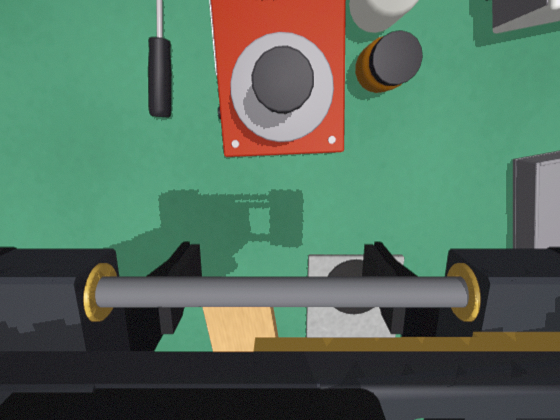

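Both spindles now look the same: the spool is flush on its disc and the cap is seated upright on the neck. The bystanders are where they were, and the arm is clear. Handing in.

```bash
python3 -c "
from bench import workorder
print(workorder.close_job())"
```

```text
the job is handed in; nothing more can be done
None
```

The empty spool is loaded on the free spindle (spindle_b, the -y side) with the cap back on top, and I handed the job in at about 40 s of robot time. The hand-in gives no verdict, so what follows rests on my own checks.

- **Cap off:** I lifted the cap from the spindle and stood it upright on the stand's pad.
- **Spool:** The tool cannot tilt, so I drew the spool off along the leaning stub and set it down on the bench under control, turning it upright with a light grip. I then gripped it again by the neck and lowered it onto the spindle until it touched, at about 6 N, before letting go.
- **Cap back on:** I set the cap on the neck, again lowering until contact at about 5 N. The tool was then at 0.149 m, within about 1 mm of the height expected for a seated cap.

**Last checks:** In the final pictures the spool sits flush on its disc and the cap is upright on the neck, looking the same as the loaded one beside it. The loaded spool, bottle, jar and box look unmoved, judged by eye only. The gripper is open and clear.

**Disagreements:** The three cameras placed the spindle up to about 4 mm apart. I averaged them and corrected using the relative offset seen in two views; both the spool and the cap went on with no side force until they touched down. No check failed.

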